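# Check a brass press weight against the boxed steel weight on the rocker balance

### The job

Check the brass press weight against its steel reference weight on the bench balance: lift the front of the weight box's sliding lid over the end lip, slide the lid out and lay it flat on the bench, then load the balance tray with the steel weight in one end bay and the brass weight, knob up, in the other (either way round). Set both down gently, flat on the bay floors and centred between the lips, so that the tray stays level, and leave the other things on the bench where they are.

Things in the scene. Friction and masses are not known exactly. Their poses are not given: they have to be found in the camera images.
- balance_pivot (a point): Middle of the balance's axle, 75 mm above the bench; x along the axle, y along the tray, z up (does not tilt). Fixed grey stand (base 100 x 220 mm, 10 mm high) carrying a rocking aluminium tray 307 mm long, 80 mm wide; its place and turn (up to 0.2 rad) vary. Ear plates at the axle reach 13 mm above it.
- rocker (a joint): Tilt of the tray, rad: 0 level, positive = left (+y) bay up; stops at +-0.14. Empty it rests level (spring 0.8 N m/rad, oil damper 0.6 N m s/rad). One weight alone tips it to the stop: that bay 17 mm lower, the other 17 mm higher. With both weights centred it settles to level in 2 to 3 s; each mm of off-centre along the tray tilts it by some 0.008 rad.
- left_bay (a point): Centre of the floor of the left bay, 125 mm along the tray (+y) and 24 mm below the axle; axes tilt with the tray. Bay: 70 mm in x between guard plates 38 mm high and 48 mm wide (top 12 mm flared out to 79 mm), 50 mm in y between lips 4 mm high. Fingers have room at the open y sides, none at the guards (x ends). A weight goes in with its 60 mm along x.
- right_bay (a point): The same for the right bay, 125 mm along the tray (-y) from the axle. As the tray tips to its stop, the floor centre of the lowered bay goes 17 mm down and 4.6 mm towards the axle, that of the raised bay 17 mm up and 2 mm away from it.
- weight_box: Wooden box, fixed, 135 (x) x 70 (y) x 62 mm high; origin at the centre of its underside, front end at -x, towards the robot; turned up to 0.25 rad. Cavity 120 x 44 mm, floor 5 mm up. Lid ledges 45 mm up; the front end wall is a lip 3.5 mm above them. Over the rear 80 mm, cleats 58 mm up (8 mm free over the lid), 48 mm apart, hold the lid down.
- lid_batten (a point): Centre of the dark grip batten across the lid's front end: 12 (x) x 44 (y) x 16 mm high, standing on the lid's upper face, which is 8 mm below this point. Axes as the lid; 58 mm above the bench at the start. To come out, the lid is raised 4 to 7.5 mm, pulled at least 72 mm along the box's -x, then lifted away.
- lid_center (a point): Centre of the lid, a loose wooden slab 117 x 56 x 5 mm, about 0.06 kg; x along its length (batten 46 mm towards -x), z up. It has 1.5 mm of play in the box.
- steel_weight_center (a point): Centre of the loose steel weight, a plain block 60 (x) x 40 (y) x 38 (z) mm, 0.72 kg. It lies in the closed box, length along the box, between two ribs 8 mm high. Finger pockets of 30 mm at its ends let it be taken lengthwise; its long sides have 2 mm to the walls. For a bay it must be held across its 40 mm, so it is put down on the bench and taken again.
- press_weight_center (a point): Centre (30 mm above its underside) of the loose brass press weight, 0.72 kg: body 40 (x) x 60 (y) x 34 mm high, with a round knob 22 mm across on top, from 34 to 60 mm height. Stands knob up on the bench, nearer the robot than balance and box, its 60 mm roughly along world x. Apart from the listed things the bench is clear from x = 0.35 to 0.62 m and y = -0.3 to 0.4 m.
- spool_center (a point): Bystander: centre of a thread spool, 41 mm across, 50 mm high, standing behind the work. Leave alone.
- wax_center (a point): Bystander: centre of a block of beeswax, 36 x 52 x 19 mm, behind the work. Leave alone.
- tape_roll_center (a point): Bystander: centre of a roll of linen tape lying flat, 66 mm across, 30 mm high, at the far left. Leave alone.
Not all that is in view belongs to the job. Leave any green look-alike of the part that bears press_weight_center alone.

How it is judged:
By the outcome, as a careful person would: the job done as asked, in the order asked, and still so for the second after the job is handed in, with the robot touching nothing.
It also fails if it takes over 72 s, if anything falls off the work surface, if the arm or the gripper's body presses on something with over 40 N, if the wrist force passes 120 N, or if a joint passes its speed limit or range.

### The arm

A 6-joint arm with a two-finger parallel gripper is mounted at the origin on the work surface; the furniture and walls round the work are solid. World frame = base frame: x ahead of the robot, y to its left, z up, the work surface at z = 0. Lengths are in m, angles in degrees, forces in N, time in s.
With the tool pointing down it reaches from about 0.4 to 0.825 m from the base axis. Payload 7 kg.
Tool frame: the origin (TCP) lies midway between the tips of the shut fingers; the grasp point (between the pads) lies 19 mm behind it; z points along the fingers, y is the direction in which the jaws open and shut (so a half turn about z gives the same grasp; the last joint's range is limited). The gripper opens to 88 mm and grips with 3 to 60 N. Pads are 19 mm wide; open, the fingers measure 130 mm over their backs; the gripper's body (78 mm by 193 mm) begins 47 mm behind the grasp point.
Start: joints at [84.231, 20.546, 0.682, 0, -70.136, -16.507], TCP at [0.256, 0.625, 0.227] pointing down, gripper open.
Joint ranges: [-176.03, 176.03], [-82.01, 121.73], [-58.28, 71.71], [-173.87, 95.51], [-174.79, -0.11], [-173.66, 173.66]. Speed limits (degrees/s): [136.94, 136.94, 172.46, 180, 180, 180].

### API

Orientations are given as [roll, pitch, yaw] about the fixed x, y, z axes, in that order (R = Rz(yaw) Ry(pitch) Rx(roll)).
In Python, from plant import get_state, capture, close_job gives the robot as it stands.
- The arm moves only by the tool apply_moves, never from a script. Its argument "commands" is a list of rows, each an object with "grip": the opening, from 0 (shut) to 1 (fully open); "dp": the shift along the tool's x, y, z in mm, a list of three; "yaw": the turn about the tool's z in rad. A call has 1 to 12 rows; each row is the pose to reach, as a shift and turn from the pose commanded when the call began, along the tool's axes at that moment; what a row does not reach only later rows make up. A row lasts 1/8 s, in which the tool goes at most 62.5 mm and 10.7 degrees, less where a joint would pass 70% of its speed; a pose out of reach is approached as far as the arm can. A call with a gripper value outside its range is refused whole. The fingers move at their own pace and stop on an object; "newtons" is the grip in N (left out, the last holds). Time passes only in rows, so rows that repeat a pose let the fingers close. It gives the time, the measured TCP pose, the force and the opening at its end, in the units of the state.
- get_state(): the state, without advancing time (a new reading comes with each control period).
- capture(name): name is "side" or "top" or "wrist"; returns a dict with "color" (420x560x3 uint8, red, green, blue), "camera_matrix" (3x3 intrinsics, pixels), "xyz" and "rotation" of the camera in the world; the wrist camera has in their place "T_tool_cam" (4x4, takes a point from camera to tool coordinates, whose origin is the TCP and whose axes are the flange's). Camera axes: x right, y up, looking along -z (the intrinsics and any distortion apply to the point x, -y, -z); pixel columns grow to the right and rows downward; lengths in m; the calibration is good to about 2 mm. A picture is of the moment at which its call begins: read the wrist's pose just before it. There is no depth.
- close_job(): hands the job in, once; it reports no verdict.
The state is a dict: "time_s": time; "joints": joint angles; "qd": joint speeds; "joint_torque": joint torques, N m; "tcp_pos": TCP position; "eef_rot": TCP orientation; "contact_force": force on the tool from outside, world axes, zero at the start; "moment": the same for the moment, N m; "gripper_width": finger opening in m.
Only numpy, scipy, OpenCV 4.12 (cv2) and the standard library are available. Lean on these libraries where they do the work, as an engineer would, in place of code of your own. Each camera call takes 0.05 s, during which the arm holds its last target.

## Working session

There is one attempt and no reset: what is moved stays moved. The work goes in short steps, Python scripts to look and compute and a tool call to move; the robot and the scene stay as the last step left them, time stands still between calls to the robot, and variables do not carry over. Pictures are saved under pics/ and viewed, and the job is handed in when it is done.

Besides the shell and the picture viewer there is one more tool, called after "Request:" as name(argument=value, ...) on one line, values as JSON. apply_moves: Moves the arm, as the interface text tells. Its arguments: {"type":"object","properties":{"commands":{"type":"array","items":{"type":"object","properties":{"grip":{"type":"number"},"dp":{"type":"array","items":{"type":"number"}},"yaw":{"type":"number"}}}},"newtons":{"type":"number"}},"required":["commands"]}

```bash
ls; mkdir -p pics
python3 - <<'E'
from plant import get_state,capture
import cv2
print(get_state())
for n in("side","top","wrist"):
    c=capture(n); cv2.imwrite(f"pics/{n}0.png",c["color"][:,:,::-1])
    print(n,{k:v for k,v in c.items() if k!="color"})
E
```

```text
pics
{'time_s': 0.0, 'joints': array([ 8.42323869e+01,  2.05913117e+01,  6.34799566e-01, -2.02972414e-02,
       -7.01358282e+01, -1.65060736e+01]), 'qd': array([ 0.02152417,  0.03979796,  0.01694296, -0.00285244,  0.00451168,
        0.15801618]), 'joint_torque': array([-2.07930789e-03, -5.82718277e+01,  2.93066365e+01,  6.99753195e+00,
        7.07507323e-03, -1.52584389e-04]), 'tcp_pos': array([0.25569432, 0.62417587, 0.22563132]), 'eef_rot': array([ 1.79906043e+02, -7.94357817e-03, -2.22805923e+01]), 'contact_force': array([-0.29187249, -0.10425443, -0.30889085]), 'moment': array([-0.01237013, -0.0301043 ,  0.01933595]), 'gripper_width': 0.08798569939906556}
side {'camera_matrix': array([[420.96835335,   0.        , 279.57193733],
       [  0.        , 420.96835335, 208.41252424],
       [  0.        ,   0.        ,   1.        ]]), 'xyz': array([ 0.13320824, -0.74791405,  0.90359591]), 'rotation': array([ 47.94336517,  -0.25059263, -25.83277866])}
top {'camera_matrix': array([[411.9109201 ,   0.        , 277.71182225],
       [  0.        , 411.9109201 , 216.46261719],
       [  0.        ,   0.        ,   1.        ]]), 'xyz': array([0.3736036 , 0.0859289 , 1.19910532]), 'rotation': array([  8.37984907,   0.62537681, -88.36390327])}
wrist {'camera_matrix': array([[333.08968   ,   0.        , 285.66426579],
       [  0.        , 333.08968   , 211.50930043],
       [  0.        ,   0.        ,   1.        ]]), 'T_tool_cam': array([[ 1.48781377e-04,  9.65717318e-01,  2.59595916e-01,
         6.86863779e-02],
       [ 9.99998821e-01, -5.40478514e-04,  1.43749665e-03,
         9.39769895e-04],
       [ 1.52852143e-03,  2.59595396e-01, -9.65716260e-01,
        -1.59374027e-01],
       [ 0.00000000e+00,  0.00000000e+00,  0.00000000e+00,
         1.00000000e+00]])}
```

View pics/top0.png

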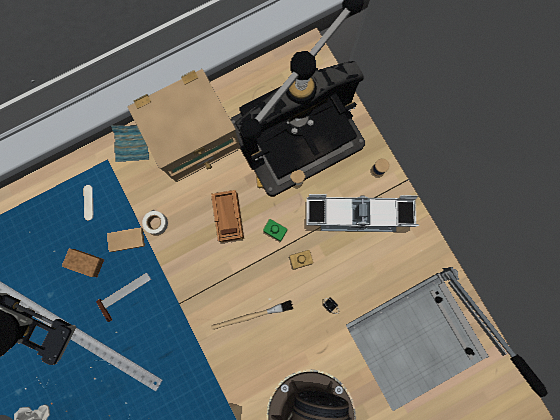

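View pics/side0.png

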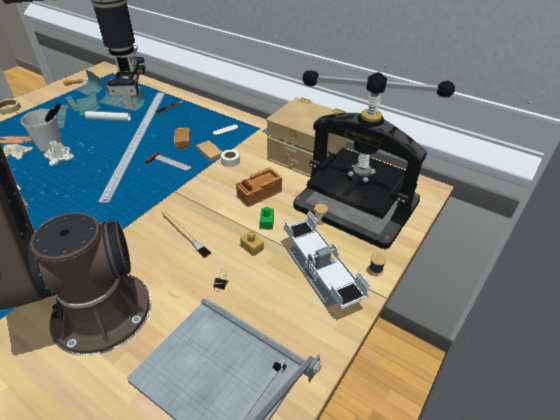

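```bash
cat > h.py <<'E'
import numpy as np, cv2
from scipy.spatial.transform import Rotation as R
from plant import get_state,capture
def cam(n):
    s=get_state(); c=capture(n)
    if n=="wrist":
        T=np.eye(4);T[:3,:3]=R.from_euler('xyz',s['eef_rot'],degrees=True).as_matrix();T[:3,3]=s['tcp_pos']
        T=T@c["T_tool_cam"]
    else:
        T=np.eye(4);T[:3,:3]=R.from_euler('xyz',c['rotation'],degrees=True).as_matrix();T[:3,3]=c['xyz']
    return c["color"],c["camera_matrix"],T
def ray(K,T,p):
    p=np.atleast_2d(p).astype(float)
    d=np.c_[(p[:,0]-K[0,2])/K[0,0],-(p[:,1]-K[1,2])/K[1,1],-np.ones(len(p))]
    return T[:3,3],d@T[:3,:3].T
def onz(K,T,p,z):
    o,d=ray(K,T,p); return o+d*((z-o[2])/d[:,2])[:,None]
def proj(K,T,P):
    P=np.atleast_2d(P); q=(P-T[:3,3])@T[:3,:3]
    return np.c_[K[0,2]+K[0,0]*q[:,0]/-q[:,2],K[1,2]-K[1,1]*q[:,1]/-q[:,2]]
def save(img,name,crop=None,s=1):
    if crop: x0,y0,x1,y1=crop; img=img[y0:y1,x0:x1]
    img=cv2.resize(img,None,fx=s,fy=s,interpolation=cv2.INTER_CUBIC)
    cv2.imwrite(f"pics/{name}.png",img[:,:,::-1])
def brect(mask,K,T,z,show=None):
    """largest contour -> ground plane pts -> min area rect"""
    cs,_=cv2.findContours(mask.astype(np.uint8),cv2.RETR_EXTERNAL,cv2.CHAIN_APPROX_NONE)
    c=max(cs,key=cv2.contourArea)[:,0,:]
    P=onz(K,T,c,z)[:,:2]
    r=cv2.minAreaRect((P*1000).astype(np.float32)); return r,c
E
python3 - <<'E'
from h import *
I,K,T=cam("top"); save(I,"t1",(200,180,440,280),3.3)
I,K,T=cam("side"); save(I,"s1",(220,150,400,320),3.5)
for n,p,z in [("box",(228,216),.05),("brass",(301,259),.03),("green",(275,230),.03),("bal",(362,212),.06),("spool",(381,166),.05),("brush",(290,305),0),("clip",(330,304),0),("rule",(150,380),0),("boxcab",(180,180),0)]:
    print(n,onz(*cam("top")[1:],p,z).round(3))
E
```

```text
box [[0.54  0.244 0.05 ]]
brass [[0.426 0.034 0.03 ]]
green [[0.506 0.11  0.03 ]]
bal [[ 0.56  -0.132  0.06 ]]
spool [[ 0.696 -0.188  0.05 ]]
brush [[0.296 0.062 0.   ]]
clip [[ 0.302 -0.052  0.   ]]
rule [[0.079 0.447 0.   ]]
boxcab [[0.652 0.399 0.   ]]
```

View pics/t1.png

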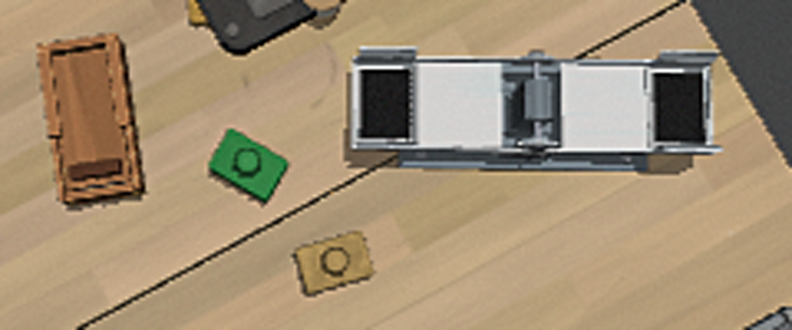

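View pics/s1.png

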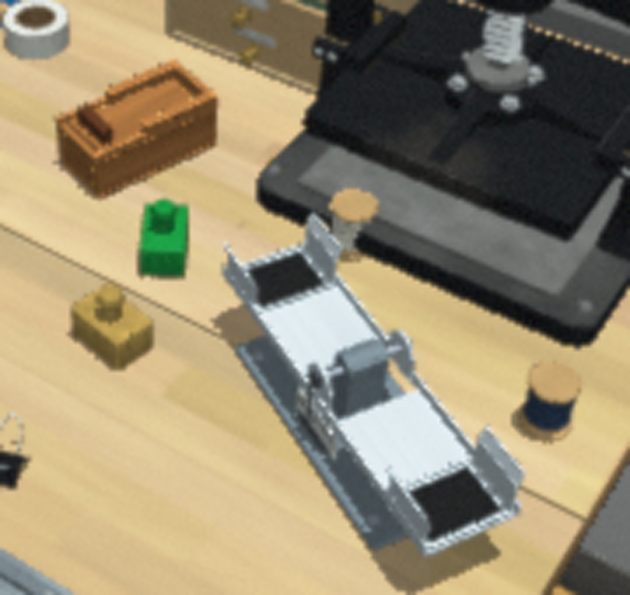

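Candidates in the top view are the brass block at (301,259) and the green block at (275,230). The brass-coloured one is nearest the robot and fits the description; the green one is the look-alike. The crops confirm this. The box is at (228,216) with its batten at the near end, and the balance is at (362,212). Next I'll look at them with the wrist camera.

```bash
cat >> h.py <<'E'
def go(x,y,z,yaw,ref=None):
    s=get_state(); p=np.array(s['tcp_pos']); e=s['eef_rot']
    Rm=R.from_euler('xyz',[180,0,e[2]],degrees=True).as_matrix()
    d=Rm.T@(np.array([x,y,z])-p)*1000; dy=-(yaw-e[2]); dy=(dy+180)%360-180
    print("t",round(s['time_s'],2),"at",p.round(4),"rot",np.round(e,2),"-> dp",d.round(1),"yaw",round(np.radians(dy),4),"dist",round(np.linalg.norm(d)))
E
python3 -c "
from h import *
go(.5,.22,.25,-90)"
```

```text
t 0.7 at [0.2559 0.6246 0.2266] rot [-180.      0.    -22.28] -> dp [379.3 281.9 -23.4] yaw 1.182 dist 473
```

Request:
apply_moves(commands=[{"dp": [380,282,-24],"yaw": 1.182,"grip": 1},{"dp": [380,282,-24],"yaw": 1.182,"grip": 1},{"dp": [380,282,-24],"yaw": 1.182,"grip": 1},{"dp": [380,282,-24],"yaw": 1.182,"grip": 1},{"dp": [380,282,-24],"yaw": 1.182,"grip": 1},{"dp": [380,282,-24],"yaw": 1.182,"grip": 1},{"dp": [380,282,-24],"yaw": 1.182,"grip": 1},{"dp": [380,282,-24],"yaw": 1.182,"grip": 1},{"dp": [380,282,-24],"yaw": 1.182,"grip": 1},{"dp": [380,282,-24],"yaw": 1.182,"grip": 0.4},{"dp": [380,282,-24],"yaw": 1.182,"grip": 0.4}])

```text
time_s: 2.08
tcp_pos: [0.5003, 0.2204, 0.2506]
eef_rot: [-180.0, 0.0, -89.9]
contact_force: [-0.0, -0.4, -0.1]
gripper_width: 0.0729
```

Run:
```python
from h import *
I,K,T=cam("wrist"); save(I,"w1",None,1.4); np.savez("w1.npz",I=I,K=K,T=T)
print(get_state()['tcp_pos'],get_state()['eef_rot'],get_state()['gripper_width'])
```

```text
[0.50022841 0.22043513 0.25054481] [ 1.79999590e+02  4.35407545e-03 -8.99219751e+01] 0.06886648745815552
```

View pics/w1.png

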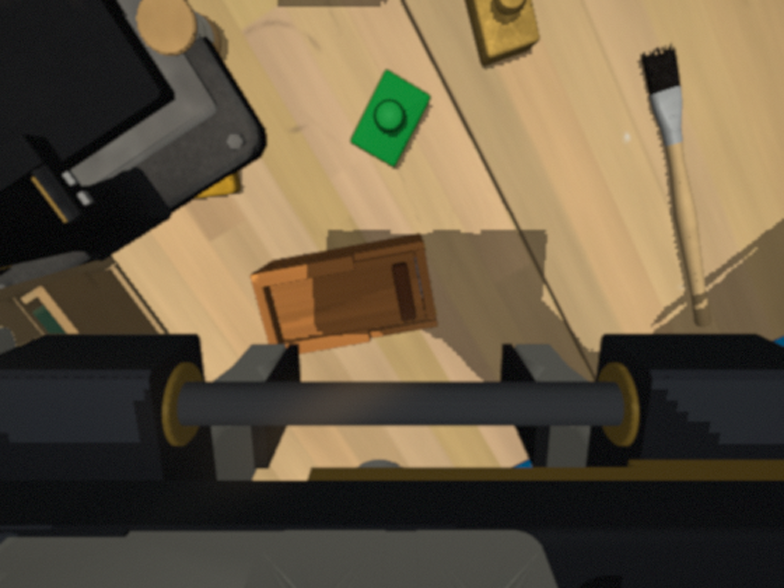

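Run:
```python
from h import *
d=np.load("w1.npz"); save(d["I"],"w1c",(165,155,325,262),5)
```

```text
(no output)
```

View pics/w1c.png

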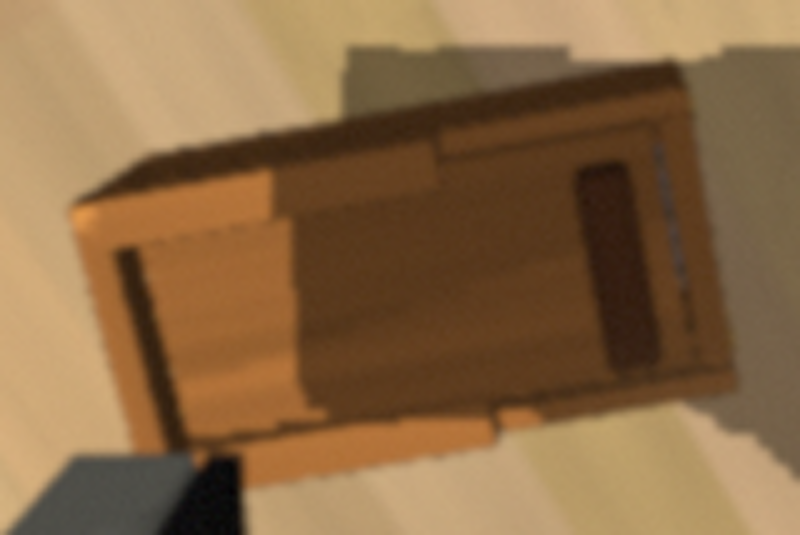

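Run:
```python
from h import *
d=np.load("w1.npz");K,T=d["K"],d["T"]
f=lambda p,z:onz(K,T,np.array(p)/5+[165,155],z)[:,:2]
b=f([(578,168),(628,162),(658,362),(612,370)],.066);print("batten",b.round(4),b.mean(0), np.linalg.norm(b-np.roll(b,-1,0),axis=1))
for z in(.062,.0485):
  c=f([(73,208),(685,90),(735,385),(240,490),(498,437)],z);print(z,c.round(4))
  print(np.degrees(np.arctan2(*(c[0]-c[1])[::-1])),np.degrees(np.arctan2(*(c[3]-c[2])[::-1])),np.linalg.norm(c[0]-c[1]),np.linalg.norm(c[1]-c[2]))
c=f([(155,157),(682,62)],0);print("bottom",c,np.degrees(np.arctan2(*(c[0]-c[1])[::-1])),np.linalg.norm(c[0]-c[1]))
a=b[1]-b[2];print("batten ang",np.degrees(np.arctan2(*a[::-1]))+90, np.degrees(np.arctan2(*(b[0]-b[3])[::-1]))+90)
```

```text
batten [[0.5044 0.2183]
 [0.494  0.217 ]
 [0.4872 0.261 ]
 [0.4972 0.2628]] [0.4957071  0.23976152] [0.01057314 0.04453507 0.01013091 0.0451521 ]
0.062 [[0.6125 0.2279]
 [0.482  0.2024]
 [0.4701 0.2676]
 [0.5804 0.2925]
 [0.5224 0.2798]]
11.06157552711957 12.72760811786614 0.13297192503414038 0.06627080419811275
0.0485 [[0.6169 0.2309]
 [0.4813 0.2044]
 [0.469  0.2721]
 [0.5836 0.298 ]
 [0.5233 0.2848]]
11.061575527119565 12.727608117866078 0.13813149970987976 0.0688422429660608
bottom [[0.61115739 0.22865464]
 [0.47979422 0.20474503]] 10.315572043225185 0.1335213538859264
batten ang 8.687547329194174 9.249078922170611
```

```bash
python3 -c "
from h import *
go(.4855,.30,.16,-79.5)"
```

```text
t 2.12 at [0.5002 0.2204 0.2505] rot [180.     0.   -89.92] -> dp [-79.6  14.6  90.5] yaw -0.1819 dist 121
```

Request:
apply_moves(commands=[{"dp": [-80,14,90],"yaw": -0.182,"grip": 0.4},{"dp": [-80,14,90],"yaw": -0.182,"grip": 0.4},{"dp": [-80,14,90],"yaw": -0.182,"grip": 0.4},{"dp": [-80,14,90],"yaw": -0.182,"grip": 0.4}])

```text
time_s: 2.62
tcp_pos: [0.4865, 0.3003, 0.1609]
eef_rot: [-180.0, -0.0, -79.5]
contact_force: [0.8, -0.2, 1.4]
gripper_width: 0.0358
```

Run:
```python
from h import *
I,K,T=cam("wrist"); save(I,"w2",None,1.4); np.savez("w2.npz",I=I,K=K,T=T)
s=get_state();print(s['tcp_pos'],s['eef_rot'],s['gripper_width'])
print(proj(K,T,[.4955,.24,.066]))
```

```text
[0.48693262 0.30009586 0.16160611] [-1.79926692e+02  2.96605793e-02 -7.95176588e+01] 0.03540834070215641
[[287.08725431 134.17034803]]
```

View pics/w2.png

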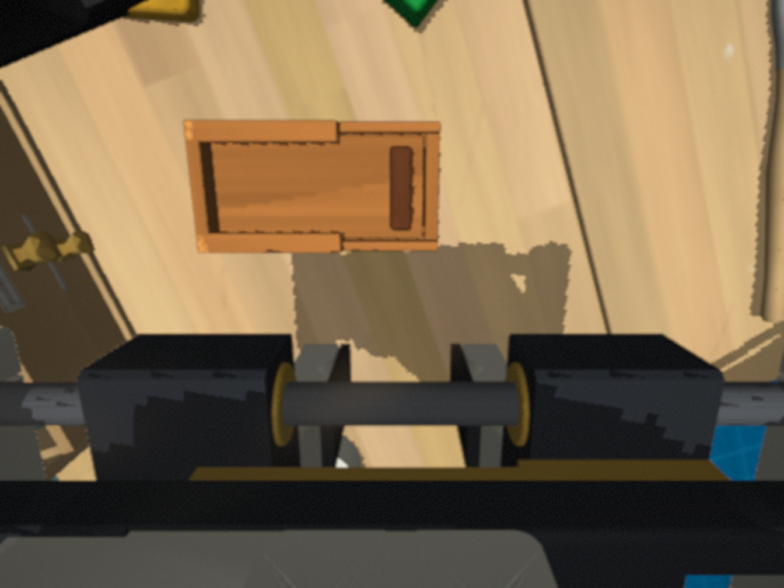

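Run:
```python
from h import *
d=np.load("w2.npz");I,K,T=d["I"],d["K"],d["T"]; save(I,"w2c",(125,80,325,185),4)
h=cv2.cvtColor(I,cv2.COLOR_RGB2HSV); m=np.zeros(I.shape[:2],bool); m[100:168,270:300]=h[100:168,270:300,2]<140
r,c=brect(m,K,T,.066);print(r)
lu=h[...,0]; print(I[135,260],I[135,287],I[100,200])
```

```text
((495.7826232910156, 240.43385314941406), (12.8150053024292, 43.58015823364258), 10.197283744812012)
[186 119  59] [104  62  36] [161 103  53]
```

View pics/w2c.png

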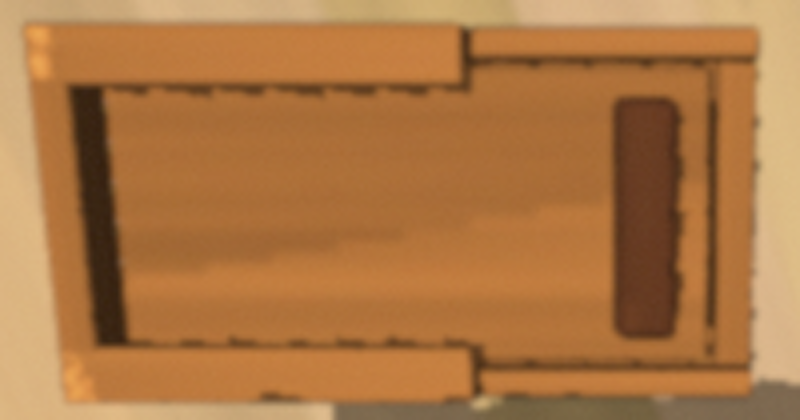

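```bash
python3 -c "
from h import *
go(.4957,.2404,.054,-79.6)"
```

```text
t 2.67 at [0.4869 0.3001 0.1616] rot [-1.7993e+02  3.0000e-02 -7.9520e+01] -> dp [ 60.3   2.2 107.6] yaw 0.0014 dist 123
```

Request:
apply_moves(commands=[{"dp": [60,2,60],"yaw": 0,"grip": 0.4},{"dp": [60,2,60],"yaw": 0,"grip": 0.4},{"dp": [60,2,80],"yaw": 0,"grip": 0.4},{"dp": [60,2,80],"yaw": 0,"grip": 0.4},{"dp": [60,2,80],"yaw": 0,"grip": 0.4}])

```text
time_s: 3.3
tcp_pos: [0.4964, 0.2406, 0.0821]
eef_rot: [-179.9, 0.1, -79.6]
contact_force: [0.1, -0.8, 0.6]
gripper_width: 0.035
```

```bash
python3 -c "
from h import *
go(.4957,.2404,.054,-79.6)
s=get_state();print(s['contact_force'],s['qd'])
I,K,T=cam('wrist'); save(I,'w3',None,1.4)"
```

```text
t 3.3 at [0.4964 0.2406 0.0821] rot [-1.7988e+02  6.0000e-02 -7.9580e+01] -> dp [ 0.1  0.7 28.1] yaw 0.0004 dist 28
[ 0.08002514 -0.76899318  0.62669213] [ 0.3327894  -0.02981644  0.17698541 -0.14551784  0.13106034  0.03030201]
```

View pics/w3.png

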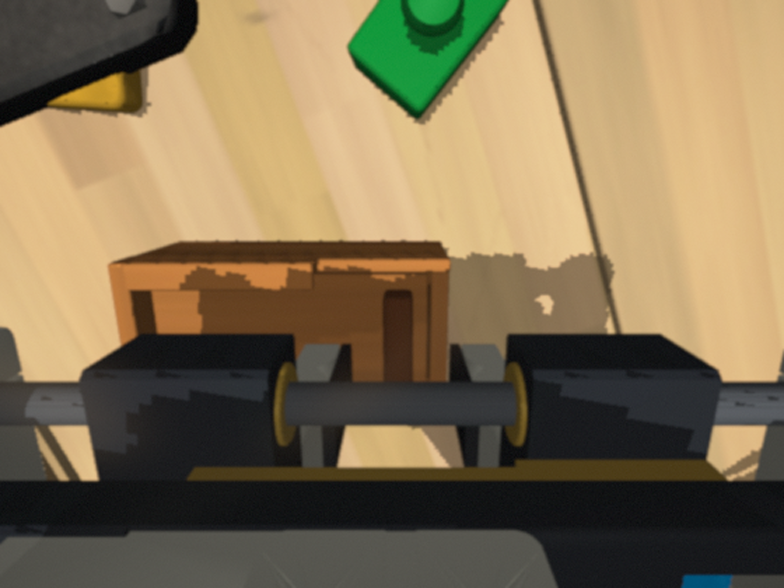

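The batten (385–412 in this view) lies between the fingers (about 350 and 455). I'll go down and grip it.

Request:
apply_moves(commands=[{"dp": [0,0.5,15],"grip": 0.4},{"dp": [0,0.5,24],"grip": 0.4},{"dp": [0,0.5,28],"grip": 0.4},{"dp": [0,0.5,28],"grip": 0.4},{"dp": [0,0.5,28],"grip": 0.0},{"dp": [0,0.5,28],"grip": 0.0},{"dp": [0,0.5,28],"grip": 0.0},{"dp": [0,0.5,28],"grip": 0.0}], newtons=25)

```text
$.commands[0]: bad value
```

Request:
apply_moves(commands=[{"dp": [0,0.5,15],"yaw": 0,"grip": 0.4},{"dp": [0,0.5,24],"yaw": 0,"grip": 0.4},{"dp": [0,0.5,28],"yaw": 0,"grip": 0.4},{"dp": [0,0.5,28],"yaw": 0,"grip": 0.4},{"dp": [0,0.5,28],"yaw": 0,"grip": 0.0},{"dp": [0,0.5,28],"yaw": 0,"grip": 0.0},{"dp": [0,0.5,28],"yaw": 0,"grip": 0.0},{"dp": [0,0.5,28],"yaw": 0,"grip": 0.0}], newtons=25)

```text
time_s: 4.35
tcp_pos: [0.4959, 0.2407, 0.0531]
eef_rot: [-179.9, 0.0, -79.6]
contact_force: [2.9, -0.5, 0.7]
gripper_width: 0.0117
```

Request:
apply_moves(commands=[{"dp": [0,0,-2],"yaw": 0,"grip": 0.0},{"dp": [0,0,-4],"yaw": 0,"grip": 0.0},{"dp": [0,0,-5.8],"yaw": 0,"grip": 0.0},{"dp": [0,0,-5.8],"yaw": 0,"grip": 0.0},{"dp": [0,0,-5.8],"yaw": 0,"grip": 0.0}])

```text
time_s: 4.97
tcp_pos: [0.4947, 0.2399, 0.0582]
eef_rot: [180.0, -0.0, -79.6]
contact_force: [0.8, 0.5, -0.5]
gripper_width: 0.0115
```

```bash
python3 -c "
from h import *
I,K,T=cam('side'); save(I,'s2',(220,150,320,220),7)
print(get_state()['tcp_pos'],get_state()['eef_rot'],get_state()['contact_force'])"
```

```text
[0.49474444 0.23995919 0.05822561] [ 1.79970643e+02 -1.32770946e-02 -7.95744240e+01] [-0.40202678 -0.04952641 -0.85492499]
```

View pics/s2.png

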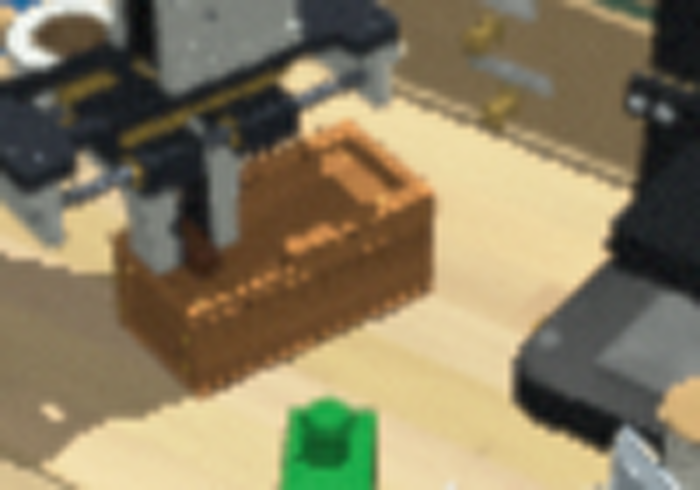

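Request:
apply_moves(commands=[{"dp": [0,8,-0.3],"yaw": 0,"grip": 0.0},{"dp": [0,16,-0.3],"yaw": 0,"grip": 0.0},{"dp": [0,24,-0.3],"yaw": 0,"grip": 0.0},{"dp": [0,30,-0.3],"yaw": 0,"grip": 0.0}])

```text
time_s: 5.52
tcp_pos: [0.4648, 0.2346, 0.0588]
eef_rot: [-180.0, 0.0, -79.6]
contact_force: [0.3, -0.4, -0.7]
gripper_width: 0.0118
```

Request:
apply_moves(commands=[{"dp": [0,14,0],"yaw": 0,"grip": 0.0},{"dp": [0,28,0],"yaw": 0,"grip": 0.0},{"dp": [0,42,0],"yaw": 0,"grip": 0.0},{"dp": [0,56,0],"yaw": 0,"grip": 0.0},{"dp": [0,60,0],"yaw": 0,"grip": 0.0},{"dp": [0,75,-5],"yaw": 0,"grip": 0.0},{"dp": [0,95,-8],"yaw": 0,"grip": 0.0},{"dp": [0,109,-8],"yaw": 0,"grip": 0.0},{"dp": [0,109,-8],"yaw": 0,"grip": 0.0}])

```text
time_s: 6.65
tcp_pos: [0.3573, 0.2147, 0.0669]
eef_rot: [-180.0, 0.0, -79.5]
contact_force: [0.2, 0.4, -0.9]
gripper_width: 0.0118
```

```bash
python3 -c "
from h import *
I,K,T=cam('side'); save(I,'s3',(180,130,320,235),5)
print(get_state()['tcp_pos'],get_state()['eef_rot'],get_state()['contact_force'])"
```

```text
[0.35796855 0.21520431 0.0669766 ] [-1.79963476e+02  3.06517835e-02 -7.94941677e+01] [ 0.72787445  0.2965291  -0.61348748]
```

View pics/s3.png

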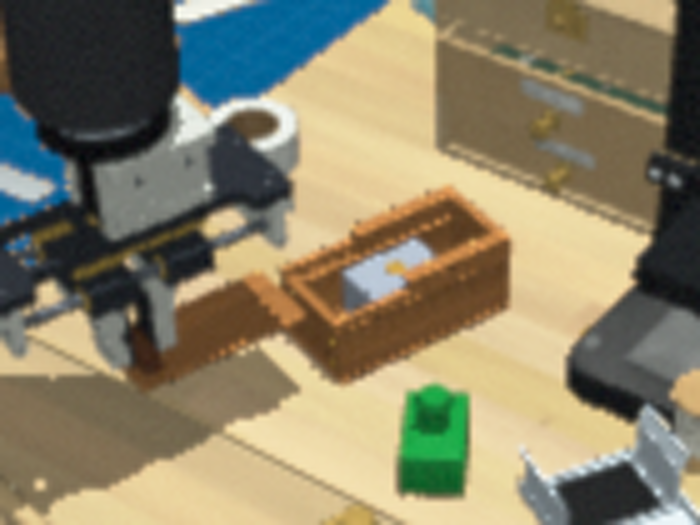

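Request:
apply_moves(commands=[{"dp": [0,0,18],"yaw": 0,"grip": 0.0},{"dp": [0,0,36],"yaw": 0,"grip": 0.0},{"dp": [0,0,50],"yaw": 0,"grip": 0.0},{"dp": [0,0,54],"yaw": 0,"grip": 0.0},{"dp": [0,0,57],"yaw": 0,"grip": 0.0},{"dp": [0,0,58],"yaw": 0,"grip": 0.0},{"dp": [0,0,58.5],"yaw": 0,"grip": 0.0}])

```text
time_s: 7.58
tcp_pos: [0.3585, 0.2152, 0.0085]
eef_rot: [-180.0, 0.0, -79.6]
contact_force: [1.0, 0.2, -1.1]
gripper_width: 0.0119
```

Next I'll open the gripper and rise, then look into the box.

Request:
apply_moves(commands=[{"dp": [0,0,0],"yaw": 0,"grip": 0.1},{"dp": [0,0,0],"yaw": 0,"grip": 0.3},{"dp": [0,0,0],"yaw": 0,"grip": 0.4},{"dp": [0,0,-20],"yaw": 0,"grip": 0.4},{"dp": [0,0,-60],"yaw": 0,"grip": 0.78},{"dp": [0,0,-110],"yaw": 0,"grip": 0.78},{"dp": [-30,-40,-150],"yaw": 0,"grip": 0.78},{"dp": [-55,-90,-150],"yaw": 0,"grip": 0.78},{"dp": [-55,-150,-150],"yaw": 0,"grip": 0.78},{"dp": [-55,-180,-150],"yaw": 0,"grip": 0.78},{"dp": [-55,-180,-150],"yaw": 0,"grip": 0.78}])

```text
time_s: 8.95
tcp_pos: [0.5269, 0.3015, 0.1569]
eef_rot: [179.9, -0.1, -79.7]
contact_force: [0.4, 0.3, -0.9]
gripper_width: 0.0683
```

Run:
```python
from h import *
I,K,T=cam("wrist"); save(I,"w4",None,1.4); np.savez("w4.npz",I=I,K=K,T=T)
s=get_state();print(s['tcp_pos'],s['eef_rot'],s['gripper_width'])
```

```text
[0.52564744 0.30120337 0.1571241 ] [ 1.79916457e+02 -5.02940237e-02 -7.96506968e+01] 0.06846295595296545
```

View pics/w4.png

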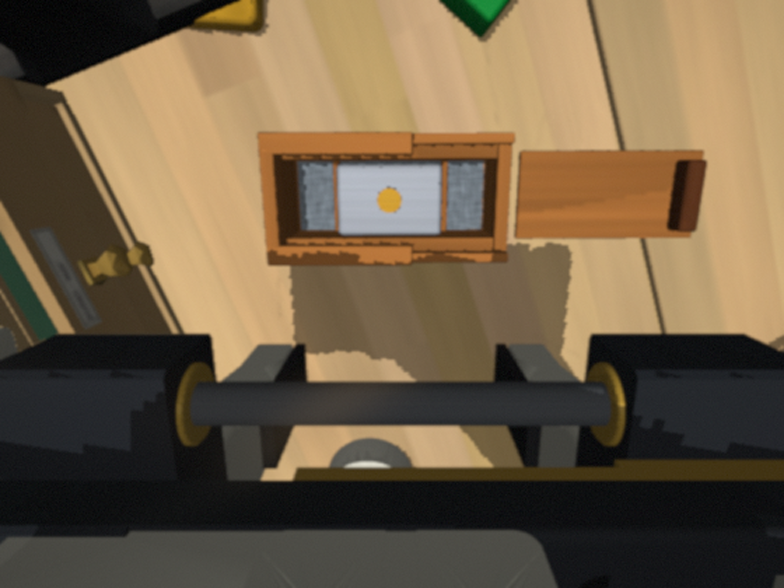

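The lid is flat on the bench ahead of the box. The steel block shows at 338–441 × 163–236, with an orange dot on its top.

Run:
```python
from h import *
d=np.load("w4.npz");I,K,T=d["I"],d["K"],d["T"]; save(I,"w4c",(180,85,370,195),4)
h=cv2.cvtColor(I,cv2.COLOR_RGB2HSV); m=np.zeros(I.shape[:2],bool)
sub=(slice(112,174),slice(234,322))
m[sub]=((h[sub][...,2]>150)&(h[sub][...,1]<70))|((h[sub][...,0]<30)&(h[sub][...,1]>150)&(h[sub][...,2]>190))
m=cv2.morphologyEx(m.astype(np.uint8),cv2.MORPH_CLOSE,np.ones((5,5)))
r,c=brect(m,K,T,.043);print(r, c.min(0),c.max(0))
go(r[0][0]/1000,r[0][1]/1000,.09,-79.6)
```

```text
((541.8197631835938, 249.5364990234375), (57.467472076416016, 37.16048049926758), 11.2182035446167) [242 118] [313 166]
t 9.0 at [0.5256 0.3012 0.1571] rot [ 1.7992e+02 -5.0000e-02 -7.9650e+01] -> dp [53.7 -6.6 67.1] yaw -0.0009 dist 86
```

View pics/w4c.png

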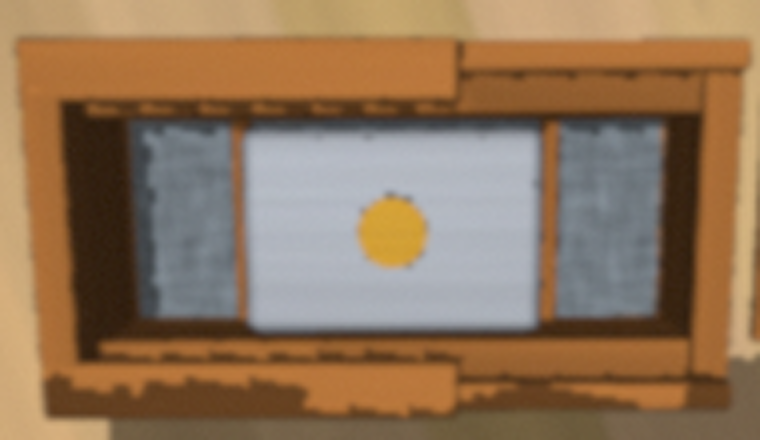

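Request:
apply_moves(commands=[{"dp": [30,-4,30],"yaw": -0.003,"grip": 0.78},{"dp": [54,-6.6,67],"yaw": -0.006,"grip": 0.78},{"dp": [54,-6.6,67],"yaw": -0.006,"grip": 0.78},{"dp": [54,-6.6,67],"yaw": -0.006,"grip": 0.78},{"dp": [54,-6.6,67],"yaw": -0.006,"grip": 0.78}])

```text
time_s: 9.62
tcp_pos: [0.542, 0.251, 0.0927]
eef_rot: [-179.9, 0.1, -79.2]
contact_force: [0.1, -0.2, -0.4]
gripper_width: 0.0684
```

Run:
```python
from h import *
go(.5418,.2495,.022,-79.3)
I,K,T=cam("wrist"); save(I,"w5",(60,100,500,360),1.8)
```

```text
t 9.62 at [0.542  0.251  0.0927] rot [-1.7987e+02  7.0000e-02 -7.9160e+01] -> dp [ 1.4  0.5 70.7] yaw 0.0024 dist 71
```

View pics/w5.png

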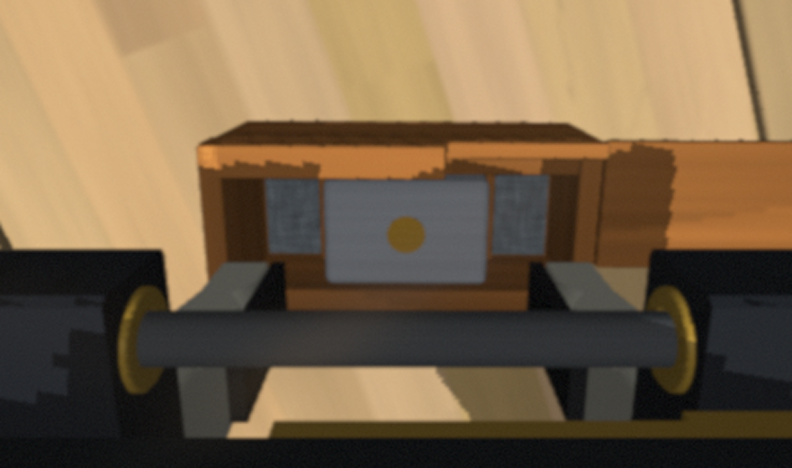

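The fingers (285 and 530) are centred on the block (325–487). I'll go down step by step.

Request:
apply_moves(commands=[{"dp": [1,0.4,20],"yaw": 0,"grip": 0.78},{"dp": [1,0.4,38],"yaw": 0,"grip": 0.78},{"dp": [1,0.4,50],"yaw": 0,"grip": 0.78},{"dp": [1,0.4,60],"yaw": 0,"grip": 0.78},{"dp": [1,0.4,69],"yaw": 0,"grip": 0.78},{"dp": [1,0.4,69],"yaw": 0,"grip": 0.78}])

```text
time_s: 10.42
tcp_pos: [0.5412, 0.2485, 0.0216]
eef_rot: [179.9, -0.0, -79.2]
contact_force: [-0.0, 0.4, 1.0]
gripper_width: 0.0682
```

Request:
apply_moves(commands=[{"dp": [0,0,0],"yaw": 0,"grip": 0.55},{"dp": [0,0,0],"yaw": 0,"grip": 0.55},{"dp": [0,0,0],"yaw": 0,"grip": 0.55},{"dp": [0,0,-5],"yaw": 0,"grip": 0.55},{"dp": [0,0,-10],"yaw": 0,"grip": 0.55}], newtons=45)

```text
time_s: 11.05
tcp_pos: [0.5407, 0.2482, 0.0318]
eef_rot: [179.9, -0.0, -79.3]
contact_force: [0.4, -0.4, -7.4]
gripper_width: 0.0596
```

Run:
```python
from h import *
go(.43,-.14,.20,-89)
```

```text
t 11.05 at [0.5407 0.2482 0.0318] rot [ 1.7991e+02 -4.0000e-02 -7.9250e+01] -> dp [ 360.7  181.2 -168.2] yaw 0.1701 dist 437
```

Request:
apply_moves(commands=[{"dp": [0,0,-30],"yaw": 0,"grip": 0.55},{"dp": [0,0,-70],"yaw": 0,"grip": 0.55},{"dp": [0,0,-115],"yaw": 0,"grip": 0.55},{"dp": [20,10,-150],"yaw": 0.01,"grip": 0.55},{"dp": [70,35,-168],"yaw": 0.03,"grip": 0.55},{"dp": [125,63,-168],"yaw": 0.06,"grip": 0.55},{"dp": [180,90,-168],"yaw": 0.09,"grip": 0.55},{"dp": [235,118,-168],"yaw": 0.12,"grip": 0.55},{"dp": [285,143,-168],"yaw": 0.15,"grip": 0.55},{"dp": [325,163,-168],"yaw": 0.17,"grip": 0.55},{"dp": [350,176,-168],"yaw": 0.17,"grip": 0.55},{"dp": [360,181,-168],"yaw": 0.17,"grip": 0.55}])

```text
time_s: 12.55
tcp_pos: [0.429, -0.1399, 0.1998]
eef_rot: [179.9, 0.0, -89.1]
contact_force: [-0.5, -0.5, -6.4]
gripper_width: 0.0597
```

Run:
```python
from h import *
I,K,T=cam("wrist"); save(I,"w6",None,1.4); np.savez("w6.npz",I=I,K=K,T=T)
s=get_state();print(s['tcp_pos'],s['eef_rot'],s['gripper_width'])
```

```text
[ 0.4291947  -0.14020144  0.19986184] [ 1.79902653e+02  1.12305611e-02 -8.90594083e+01] 0.06002870314540147
```

View pics/w6.png

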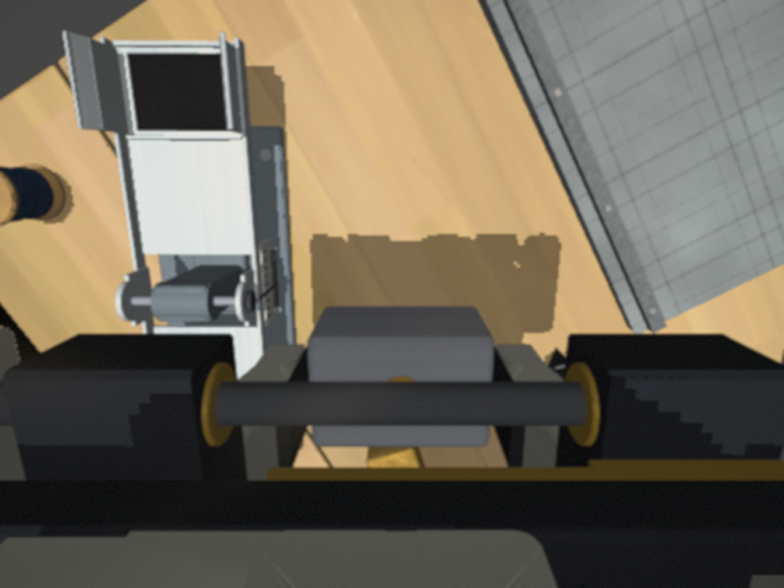

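Run:
```python
from h import *
d=np.load("w6.npz");I,K,T=d["I"],d["K"],d["T"]; save(I,"w6c",(40,15,220,250),3)
f=lambda p,z:onz(K,T,np.array(p)/1.4,z)[:,:2].round(4)
print("mat",f([(131,52),(225,54),(228,133),(136,133)],.051))
print("trim",f([(500,0),(665,330)],.01))
print("base",f([(283,130),(294,345)],.01))
h=cv2.cvtColor(I,cv2.COLOR_RGB2HSV);m=np.zeros(I.shape[:2],bool);m[30:105,85:170]=h[30:105,85:170,2]<50
r,c=brect(m,K,T,.051);print(r,c.min(0)*1.4,c.max(0)*1.4)
```

```text
mat [[ 0.5909 -0.2757]
 [ 0.5347 -0.2755]
 [ 0.5365 -0.2307]
 [ 0.5939 -0.2297]]
trim [[ 0.3641 -0.3197]
 [ 0.2168 -0.0911]]
base [[ 0.5117 -0.236 ]
 [ 0.511  -0.0739]]
((565.3001098632812, -254.10507202148438), (53.759605407714844, 41.21548843383789), 0.9219967722892761) [128.8  54.6] [224.  127.4]
```

View pics/w6c.png

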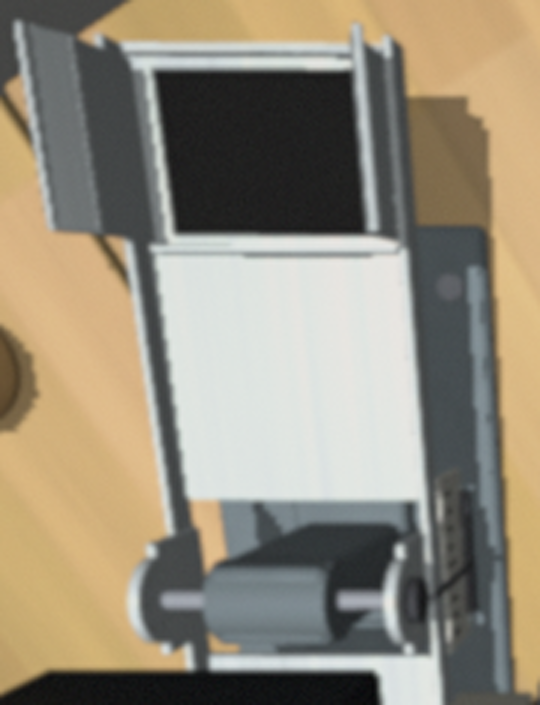

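Request:
apply_moves(commands=[{"dp": [0,12,30],"yaw": 0,"grip": 0.55},{"dp": [0,24,75],"yaw": 0,"grip": 0.55},{"dp": [0,24,120],"yaw": 0,"grip": 0.55},{"dp": [0,24,155],"yaw": 0,"grip": 0.55},{"dp": [0,24,172],"yaw": 0,"grip": 0.55},{"dp": [0,24,178],"yaw": 0,"grip": 0.55},{"dp": [0,24,180],"yaw": 0,"grip": 0.55},{"dp": [0,24,181.5],"yaw": 0,"grip": 0.55},{"dp": [0,24,181.5],"yaw": 0,"grip": 0.55}])

```text
time_s: 13.72
tcp_pos: [0.4074, -0.1392, 0.0192]
eef_rot: [-179.9, 0.0, -89.0]
contact_force: [0.7, 0.8, -7.1]
gripper_width: 0.0595
```

Request:
apply_moves(commands=[{"dp": [0,0,1],"yaw": 0,"grip": 0.55},{"dp": [0,0,2],"yaw": 0,"grip": 0.55},{"dp": [0,0,2],"yaw": 0,"grip": 0.55}])

```text
time_s: 14.1
tcp_pos: [0.4072, -0.1393, 0.0176]
eef_rot: [-180.0, -0.0, -89.0]
contact_force: [-3.7, 3.4, 8.1]
gripper_width: 0.0596
```

Request:
apply_moves(commands=[{"dp": [0,0,0],"yaw": 0,"grip": 0.65},{"dp": [0,0,0],"yaw": 0,"grip": 0.75},{"dp": [0,0,-15],"yaw": 0,"grip": 0.75},{"dp": [0,0,-60],"yaw": -0.05,"grip": 0.75},{"dp": [0,0,-110],"yaw": -0.22,"grip": 0.7},{"dp": [0,0,-132],"yaw": -0.4,"grip": 0.65},{"dp": [0,0,-132],"yaw": -0.58,"grip": 0.65},{"dp": [0,0,-132],"yaw": -0.76,"grip": 0.65},{"dp": [0,0,-132],"yaw": -0.94,"grip": 0.65},{"dp": [0,0,-132],"yaw": -1.12,"grip": 0.65},{"dp": [0,0,-132],"yaw": -1.3,"grip": 0.65},{"dp": [0,0,-132],"yaw": -1.48,"grip": 0.65}])

```text
time_s: 15.6
tcp_pos: [0.4075, -0.1394, 0.1492]
eef_rot: [180.0, -0.1, -3.8]
contact_force: [0.2, -0.0, -0.3]
gripper_width: 0.057
```

Request:
apply_moves(commands=[{"dp": [30,-3,-20],"yaw": -0.075,"grip": 0.65},{"dp": [52,-6,-50],"yaw": -0.075,"grip": 0.65},{"dp": [52,-6,-50],"yaw": -0.075,"grip": 0.65},{"dp": [52,-6,-50],"yaw": -0.075,"grip": 0.65}])

```text
time_s: 16.1
tcp_pos: [0.4588, -0.137, 0.1984]
eef_rot: [-180.0, 0.0, 0.1]
contact_force: [-0.9, -0.3, -1.1]
gripper_width: 0.0569
```

Run:
```python
from h import *
I,K,T=cam("wrist"); save(I,"w7",None,1.4); np.savez("w7.npz",I=I,K=K,T=T)
s=get_state();print(s['tcp_pos'],s['eef_rot'],s['gripper_width'])
I,K,T=cam("top"); save(I,"t2",(180,180,440,330),3); np.savez("t2.npz",I=I,K=K,T=T)
```

```text
[ 0.45841716 -0.13706353  0.1981092 ] [-1.79990342e+02  4.46953160e-02  1.10894745e-01] 0.057137283041180154
```

View pics/w7.png

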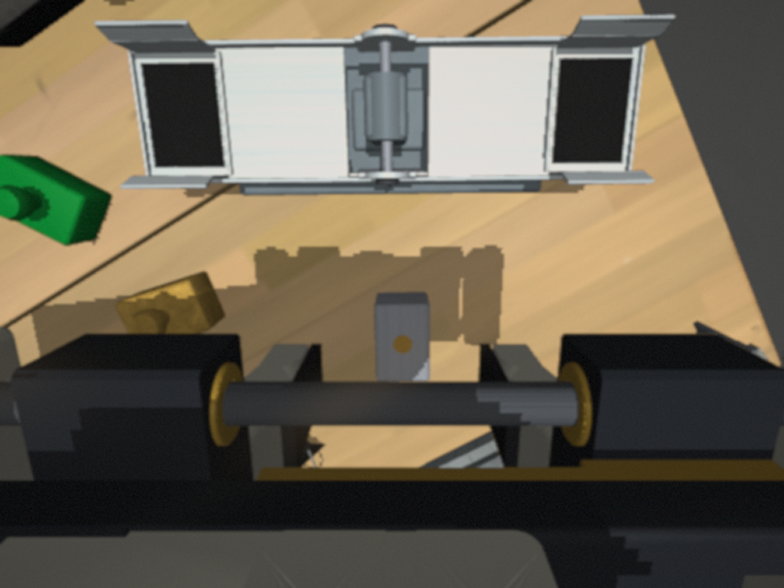

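View pics/t2.png

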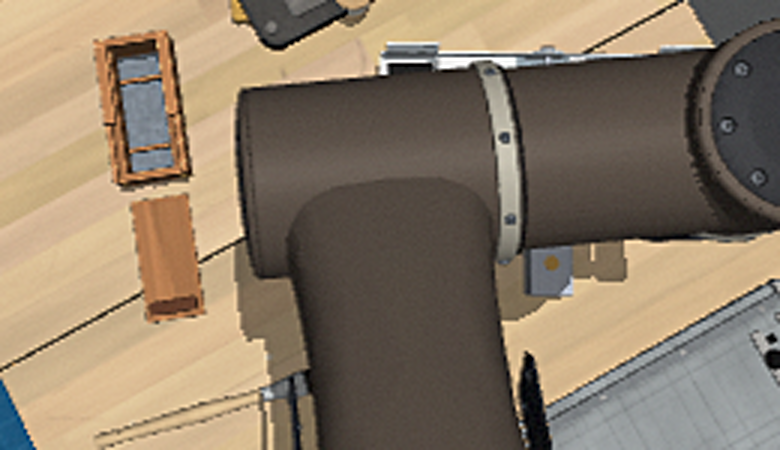

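Run:
```python
from h import *
d=np.load("w7.npz");I,K,T=d["I"],d["K"],d["T"]
h=cv2.cvtColor(I,cv2.COLOR_RGB2HSV)
for n,(x0,x1) in dict(L=(95,163),R=(390,460)).items():
    m=np.zeros(I.shape[:2],bool);m[30:130,x0:x1]=h[30:130,x0:x1,2]<60
    r,c=brect(m,K,T,.051);print(n,r,c.min(0),c.max(0))
# axle ends at z .075
print(onz(K,T,np.array([(384,45),(388,172)])/1.4,.075))
# steel top front corners
print("steel",onz(K,T,np.array([(376,305),(429,305),(376,380),(428,380),(402,344)])/1.4,.038))
save(I,"w7c",(60,0,490,145),1.85)
save(I,"w7d",(250,190,330,285),6)
```

```text
L ((560.1015014648438, -3.1403331756591797), (57.73908615112305, 42.106300354003906), 0.418190062046051) [102  46] [158 117]
R ((563.2360229492188, -254.2642822265625), (58.036006927490234, 41.8001594543457), 0.6254163980484009) [396  42] [450 114]
[[ 0.59394646 -0.12805724  0.075     ]
 [ 0.52663106 -0.12994391  0.075     ]]
steel [[ 0.43481773 -0.11997869  0.038     ]
 [ 0.43491575 -0.15779557  0.038     ]
 [ 0.3765912  -0.11932437  0.038     ]
 [ 0.37670469 -0.15811019  0.038     ]
 [ 0.40523737 -0.1386276   0.038     ]]
```

View pics/w7c.png

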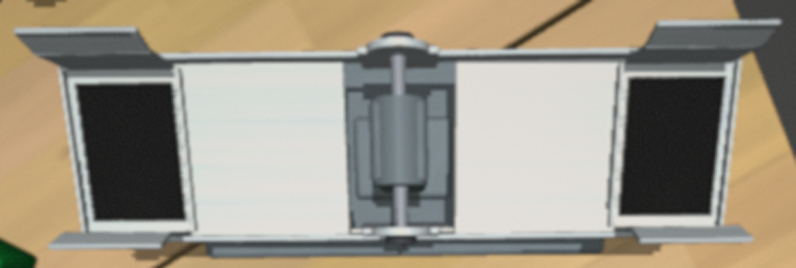

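View pics/w7d.png

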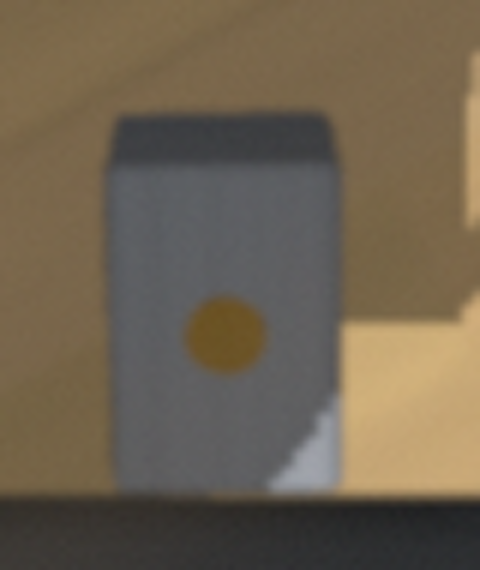

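Run:
```python
from h import *
go(.4065,-.139,.06,0.6)
```

```text
t 16.2 at [ 0.4583 -0.1371  0.1981] rot [-1.8e+02  6.0e-02  1.2e-01] -> dp [-51.8   1.8 138.1] yaw -0.0084 dist 147
```

Request:
apply_moves(commands=[{"dp": [-25,1,40],"yaw": -0.008,"grip": 0.65},{"dp": [-52,1.5,90],"yaw": -0.008,"grip": 0.65},{"dp": [-52,1.5,130],"yaw": -0.008,"grip": 0.65},{"dp": [-52,1.5,160],"yaw": -0.008,"grip": 0.65},{"dp": [-52,1.5,176],"yaw": -0.008,"grip": 0.65},{"dp": [-52,1.5,183],"yaw": -0.008,"grip": 0.65},{"dp": [-52,1.5,183],"yaw": -0.008,"grip": 0.65}])

```text
time_s: 17.08
tcp_pos: [0.4068, -0.1387, 0.0155]
eef_rot: [180.0, 0.1, 0.6]
contact_force: [0.8, -0.1, -0.5]
gripper_width: 0.0569
```

Request:
apply_moves(commands=[{"dp": [0,0,0],"yaw": 0,"grip": 0.55},{"dp": [0,0,0],"yaw": 0,"grip": 0.35},{"dp": [0,0,0],"yaw": 0,"grip": 0.35},{"dp": [0,0,0],"yaw": 0,"grip": 0.35}], newtons=40)

```text
time_s: 17.58
tcp_pos: [0.4077, -0.1386, 0.0162]
eef_rot: [-180.0, -0.1, 0.6]
contact_force: [-1.4, 0.8, 7.3]
gripper_width: 0.04
```

Run:
```python
from h import *
s=get_state();print(s['tcp_pos'],s['eef_rot'],s['gripper_width'],s['contact_force'])
```

```text
[ 0.40765478 -0.13863291  0.01623755] [-1.79999009e+02 -6.01473897e-02  5.97314914e-01] 0.04004617587475281 [-1.44646899  0.83226208  7.34744486]
```

Run:
```python
from h import *
go(.565,-.2543,.125,0.6)
```

```text
t 17.57 at [ 0.4077 -0.1386  0.0162] rot [-1.8e+02 -6.0e-02  6.0e-01] -> dp [ 156.1  117.3 -108.8] yaw -0.0 dist 224
```

Request:
apply_moves(commands=[{"dp": [0,0,-10],"yaw": 0,"grip": 0.35},{"dp": [0,0,-45],"yaw": 0,"grip": 0.35},{"dp": [0,0,-90],"yaw": 0,"grip": 0.35},{"dp": [15,12,-109],"yaw": 0,"grip": 0.35},{"dp": [50,38,-109],"yaw": 0,"grip": 0.35},{"dp": [90,68,-109],"yaw": 0,"grip": 0.35},{"dp": [125,94,-109],"yaw": 0,"grip": 0.35},{"dp": [148,111,-109],"yaw": 0,"grip": 0.35},{"dp": [156,117,-109],"yaw": 0,"grip": 0.35},{"dp": [156,117,-109],"yaw": 0,"grip": 0.35},{"dp": [156,117,-109],"yaw": 0,"grip": 0.35}])

```text
time_s: 18.95
tcp_pos: [0.5632, -0.2534, 0.1244]
eef_rot: [-180.0, 0.1, 0.6]
contact_force: [1.1, 0.1, -6.9]
gripper_width: 0.0397
```

Run:
```python
from h import *
I,K,T=cam("wrist"); save(I,"w8",None,1.4); np.savez("w8.npz",I=I,K=K,T=T)
I,K,T=cam("side"); save(I,"s4",(260,200,400,320),5)
go(.565,-.2543,.0680,0.6)
print(get_state()['contact_force'])
```

```text
t 19.05 at [ 0.5637 -0.2534  0.1249] rot [-1.7999e+02  1.0000e-02  6.1000e-01] -> dp [ 1.3  0.9 56.9] yaw 0.0002 dist 57
[ 1.39590768  1.04171188 -6.51380331]
```

View pics/w8.png

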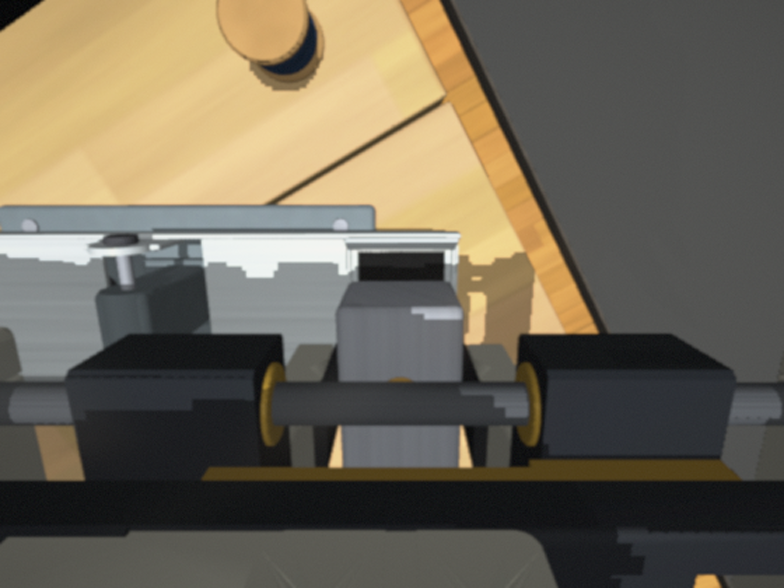

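View pics/s4.png

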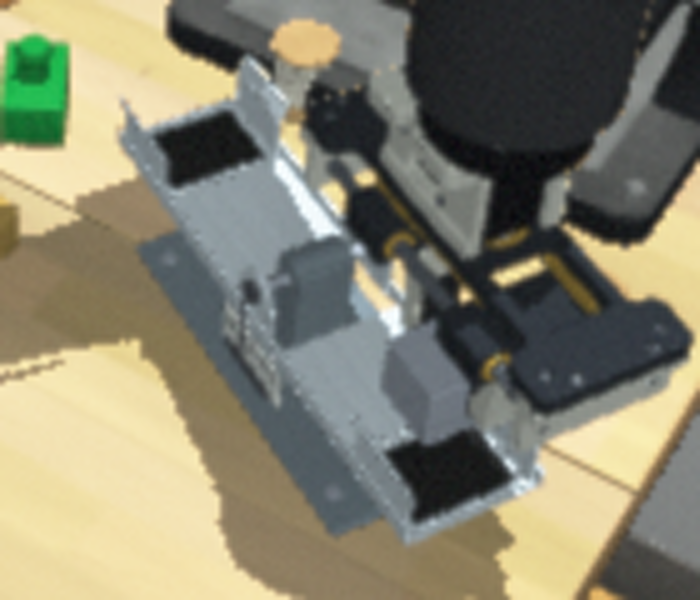

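Run:
```python
from h import *
d=np.load("w8.npz");I,K,T=d["I"],d["K"],d["T"]; save(I,"w8c",(235,155,345,245),6)
p=onz(K,T,np.array([(360,254),(445,254),(358,275),(445,275)])/1.4,.051);print(p.round(4),p.mean(0))
# block bottom z = .1249-.0158
p=onz(K,T,np.array([(347,283),(457,283)])/1.4,.1249-.0158);print(p.round(4),p.mean(0))
p=onz(K,T,np.array([(338,320),(462,320)])/1.4,.1249-.0158+.038);print(p.round(4),p.mean(0))
```

```text
[[ 0.5909 -0.2331  0.051 ]
 [ 0.5913 -0.2759  0.051 ]
 [ 0.58   -0.2319  0.051 ]
 [ 0.5805 -0.2763  0.051 ]] [ 0.5856618 -0.254308   0.051    ]
[[ 0.5897 -0.233   0.1091]
 [ 0.5902 -0.2753  0.1091]] [ 0.58995522 -0.25413962  0.1091    ]
[[ 0.5871 -0.2344  0.1471]
 [ 0.5876 -0.2726  0.1471]] [ 0.58734652 -0.25347592  0.1471    ]
```

View pics/w8c.png

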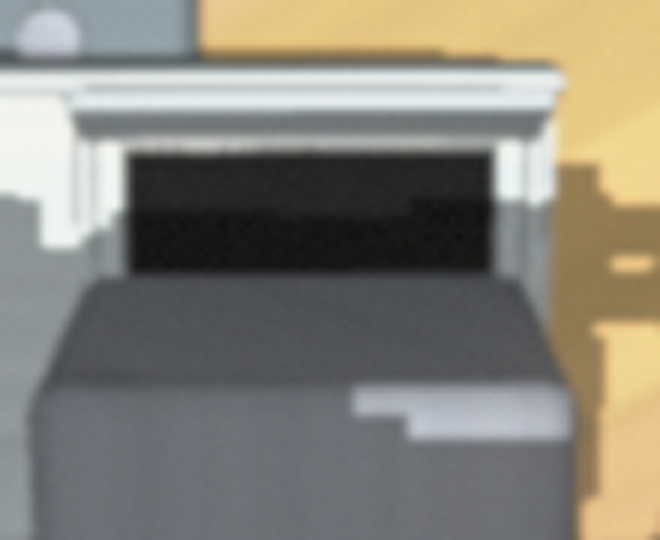

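Request:
apply_moves(commands=[{"dp": [2.2,0.9,12],"yaw": 0,"grip": 0.35},{"dp": [2.2,0.9,28],"yaw": 0,"grip": 0.35},{"dp": [2.2,0.9,42],"yaw": 0,"grip": 0.35},{"dp": [2.2,0.9,52],"yaw": 0,"grip": 0.35},{"dp": [2.2,0.9,55],"yaw": 0,"grip": 0.35},{"dp": [2.2,0.9,55],"yaw": 0,"grip": 0.35}])

```text
time_s: 19.8
tcp_pos: [0.5667, -0.255, 0.0695]
eef_rot: [180.0, 0.0, 0.6]
contact_force: [-0.7, 0.6, -6.3]
gripper_width: 0.0397
```

Request:
apply_moves(commands=[{"dp": [-0.5,-0.6,2],"yaw": 0,"grip": 0.35},{"dp": [-0.5,-0.6,3],"yaw": 0,"grip": 0.35},{"dp": [-0.5,-1.1,5],"yaw": 0,"grip": 0.35},{"dp": [-0.5,-1.7,7],"yaw": 0,"grip": 0.35},{"dp": [-0.5,-2.2,9],"yaw": 0,"grip": 0.35},{"dp": [-0.5,-2.8,11],"yaw": 0,"grip": 0.35},{"dp": [-0.5,-3.5,13],"yaw": 0,"grip": 0.35},{"dp": [-0.5,-4.2,15],"yaw": 0,"grip": 0.35},{"dp": [-0.5,-4.8,16.5],"yaw": 0,"grip": 0.35},{"dp": [-0.5,-4.8,16.5],"yaw": 0,"grip": 0.35}])

```text
time_s: 21.05
tcp_pos: [0.566, -0.2501, 0.053]
eef_rot: [-180.0, 0.0, 0.6]
contact_force: [1.1, -1.2, -6.4]
gripper_width: 0.0401
```

Run:
```python
from h import *
s=get_state();print(s['tcp_pos'],s['contact_force'])
I,K,T=cam("side"); save(I,"s5",(260,200,400,320),5)
```

```text
[ 0.56603026 -0.25008505  0.05298123] [ 1.06214146 -1.20197227 -6.42111891]
```

View pics/s5.png

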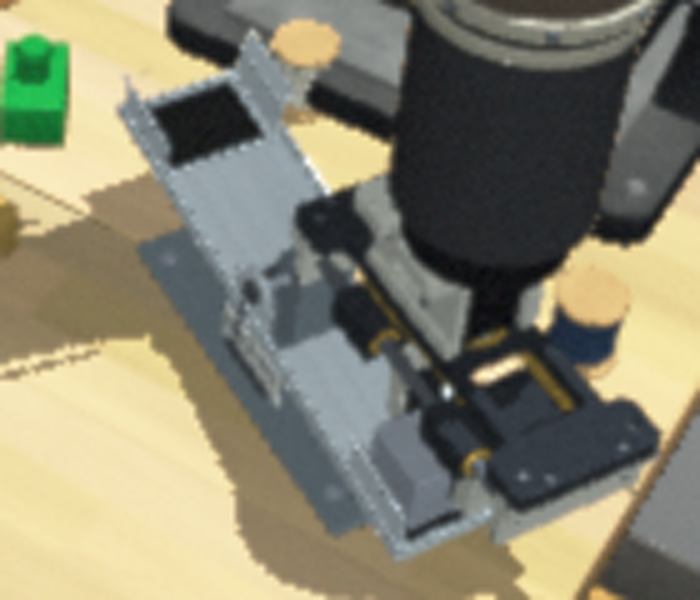

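Request:
apply_moves(commands=[{"dp": [0,-0.2,0.7],"yaw": 0,"grip": 0.35},{"dp": [0,-0.2,1.4],"yaw": 0,"grip": 0.35},{"dp": [0,-0.2,1.4],"yaw": 0,"grip": 0.35}])

```text
time_s: 21.48
tcp_pos: [0.5661, -0.25, 0.0525]
eef_rot: [180.0, -0.0, 0.6]
contact_force: [-2.7, 1.0, 4.6]
gripper_width: 0.0398
```

Request:
apply_moves(commands=[{"dp": [0,0,0],"yaw": 0,"grip": 0.46},{"dp": [0,0,0],"yaw": 0,"grip": 0.48},{"dp": [0,0,0],"yaw": 0,"grip": 0.5},{"dp": [0,0,0],"yaw": 0,"grip": 0.53},{"dp": [0,0,0],"yaw": 0,"grip": 0.58},{"dp": [0,0,0],"yaw": 0,"grip": 0.63},{"dp": [0,0,0],"yaw": 0,"grip": 0.63},{"dp": [0,0,-15],"yaw": 0,"grip": 0.63},{"dp": [0,0,-40],"yaw": 0,"grip": 0.63},{"dp": [0,0,-80],"yaw": 0,"grip": 0.63},{"dp": [-30,0,-110],"yaw": 0,"grip": 0.63},{"dp": [-60,0,-130],"yaw": 0,"grip": 0.63}])

```text
time_s: 22.98
tcp_pos: [0.5061, -0.2506, 0.1844]
eef_rot: [180.0, -0.2, 0.6]
contact_force: [0.6, 0.2, 0.1]
gripper_width: 0.0552
```

Run:
```python
from h import *
s=get_state();print(s['tcp_pos'],s['contact_force'])
I,K,T=cam("side"); save(I,"s6",(260,200,400,320),5)
I,K,T=cam("wrist"); save(I,"w9",None,1.4); np.savez("w9.npz",I=I,K=K,T=T)
```

```text
[ 0.50609908 -0.25063592  0.18444604] [0.60760088 0.15822584 0.12870832]
```

View pics/s6.png

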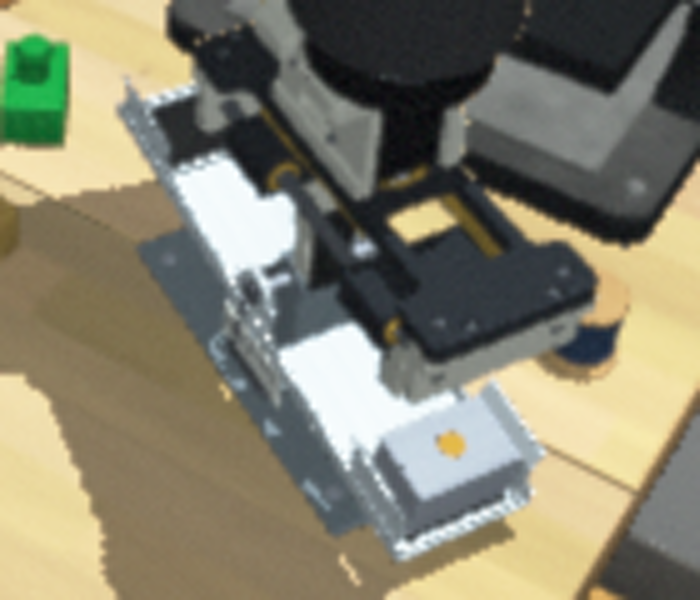

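View pics/w9.png

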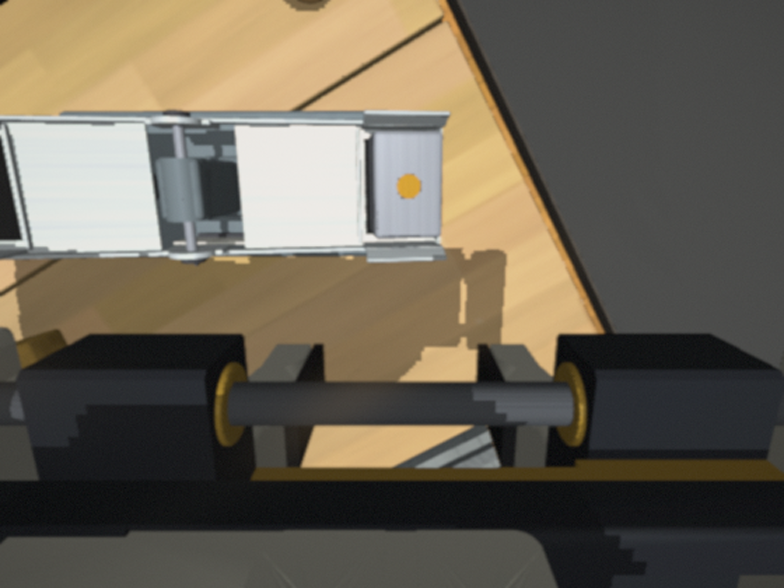

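Run:
```python
from h import *
d=np.load("w9.npz");I,K,T=d["I"],d["K"],d["T"]; save(I,"w9c",(245,70,330,195),6)
h=cv2.cvtColor(I,cv2.COLOR_RGB2HSV);m=np.zeros(I.shape[:2],bool);m[110:150,270:315]=(h[110:150,270:315,1]>130)
ys,xs=np.nonzero(m);p=(xs.mean(),ys.mean());print(p,onz(K,T,p,.0714))
```

```text
(np.float64(291.6298076923077), np.float64(132.58653846153845)) [[ 0.56448373 -0.25515827  0.0714    ]]
```

View pics/w9c.png

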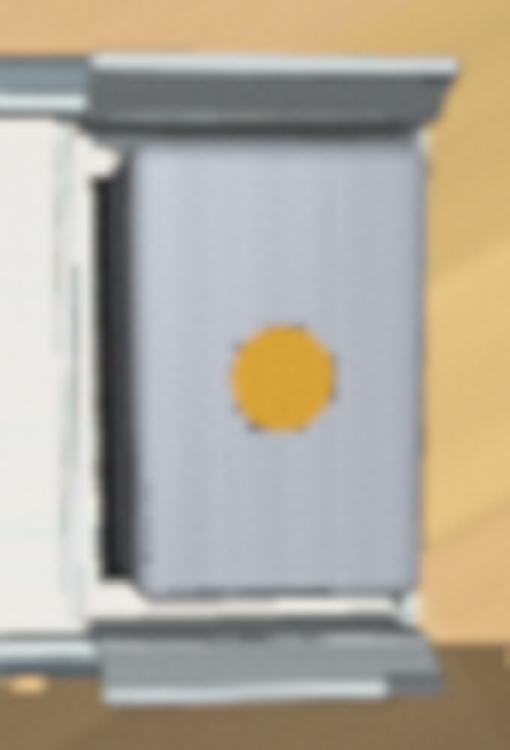

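Run:
```python
from h import *
go(.415,.034,.2,0.6)
```

```text
t 23.07 at [ 0.5053 -0.2509  0.186 ] rot [179.94  -0.3    0.58] -> dp [ -87.4 -285.8  -14. ] yaw -0.0004 dist 299
```

Request:
apply_moves(commands=[{"dp": [-15,-40,-14],"yaw": 0,"grip": 0.63},{"dp": [-33,-100,-14],"yaw": 0,"grip": 0.63},{"dp": [-51,-160,-14],"yaw": 0,"grip": 0.63},{"dp": [-69,-220,-14],"yaw": 0,"grip": 0.63},{"dp": [-82,-265,-14],"yaw": 0,"grip": 0.63},{"dp": [-87,-286,-14],"yaw": 0,"grip": 0.63},{"dp": [-87,-286,-14],"yaw": 0,"grip": 0.63},{"dp": [-87,-286,-14],"yaw": 0,"grip": 0.63}])

```text
time_s: 24.08
tcp_pos: [0.4164, 0.0345, 0.1961]
eef_rot: [-180.0, -0.0, 0.6]
contact_force: [0.2, -0.4, 0.4]
gripper_width: 0.055
```

Run:
```python
from h import *
s=get_state();print(s['tcp_pos'],s['eef_rot'])
I,K,T=cam("wrist"); save(I,"w10",None,1.4); np.savez("w10.npz",I=I,K=K,T=T)
```

```text
[0.41640857 0.03453639 0.1960619 ] [-1.79993338e+02 -1.98974924e-02  6.15910359e-01]
```

View pics/w10.png

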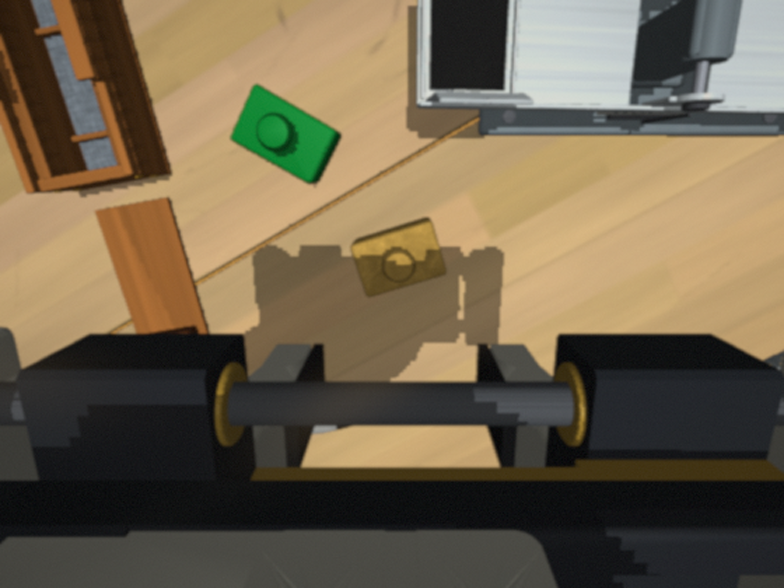

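Run:
```python
from h import *
d=np.load("w10.npz");I,K,T=d["I"],d["K"],d["T"]
save(I,"w10c",(230,140,340,220),7)
h=cv2.cvtColor(I,cv2.COLOR_RGB2HSV);m=np.zeros(I.shape[:2],np.uint8)
s=(slice(148,218),slice(243,325)); m[s]=((h[s][...,1]>125)&(h[s][...,0]>14)&(h[s][...,0]<32)).astype(np.uint8)
m=cv2.morphologyEx(m,cv2.MORPH_OPEN,np.ones((3,3)))
cv2.imwrite("pics/m10.png",cv2.resize(m[140:220,230:340]*255,None,fx=7,fy=7))
print(brect(m,K,T,.034)[0], h[190,285],h[165,290],h[150,250],h[205,250])
```

```text
((426.46990966796875, 36.14667510986328), (41.8848762512207, 59.58104705810547), 17.65422248840332) [ 20 163 100] [ 20 158 181] [ 18  98 189] [ 16 106 120]
```

View pics/w10c.png

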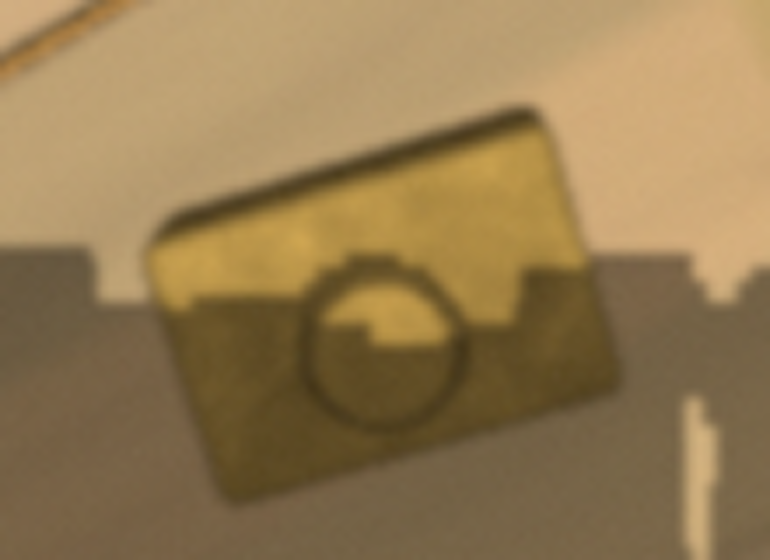

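View pics/m10.png

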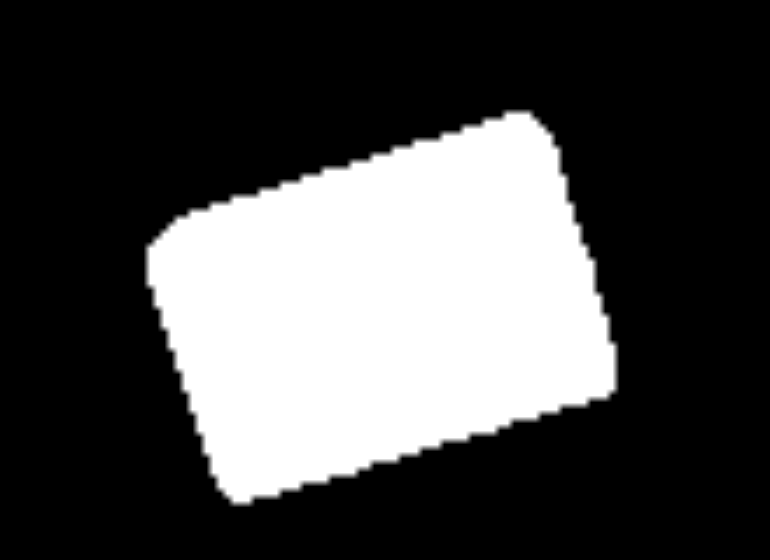

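The brass weight stands knob up, with corners at about (351,240), (430,218), (445,273) and (368,296). Its 60 mm side is actually about 17° off world y. A body grip would bring the gripper body close to the raised left bay, so I'll take it by the knob, with the jaws turned clear of the balance.

Run:
```python
from h import *
go(.427,.0358,.10,-62)
```

```text
t 24.12 at [0.4164 0.0342 0.1959] rot [-1.8e+02 -1.0e-02  5.6e-01] -> dp [10.6 -1.5 95.9] yaw 1.0919 dist 97
```

Request:
apply_moves(commands=[{"dp": [10,-1.5,0],"yaw": 0.18,"grip": 0.45},{"dp": [10.5,-1.5,10],"yaw": 0.36,"grip": 0.45},{"dp": [10.5,-1.5,30],"yaw": 0.54,"grip": 0.45},{"dp": [10.5,-1.5,50],"yaw": 0.72,"grip": 0.45},{"dp": [10.5,-1.5,70],"yaw": 0.9,"grip": 0.45},{"dp": [10.5,-1.5,90],"yaw": 1.08,"grip": 0.45},{"dp": [10.5,-1.5,96],"yaw": 1.092,"grip": 0.45},{"dp": [10.5,-1.5,96],"yaw": 1.092,"grip": 0.45},{"dp": [10.5,-1.5,96],"yaw": 1.092,"grip": 0.45}])

```text
time_s: 25.25
tcp_pos: [0.4272, 0.0362, 0.1004]
eef_rot: [-179.9, -0.0, -61.9]
contact_force: [-0.3, 0.8, -0.1]
gripper_width: 0.0392
```

Run:
```python
from h import *
go(.427,.0358,.038,-62)
I,K,T=cam("wrist"); save(I,"w11",(60,150,500,360),1.8)
```

```text
t 25.25 at [0.4272 0.0362 0.1004] rot [-1.7994e+02 -1.0000e-02 -6.1870e+01] -> dp [ 0.2  0.4 62.4] yaw 0.0023 dist 62
```

View pics/w11.png

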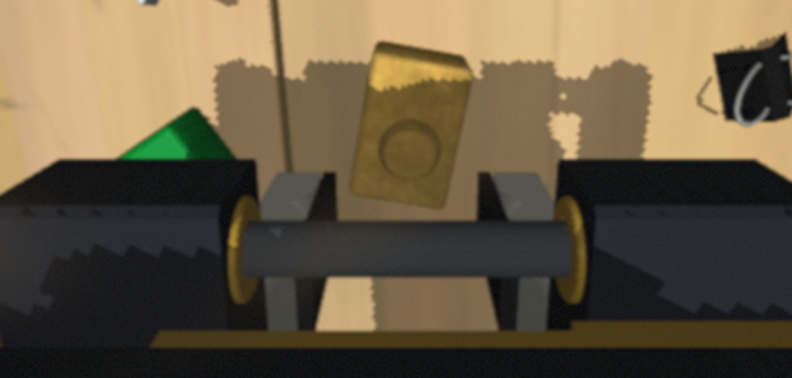

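Request:
apply_moves(commands=[{"dp": [0.2,0.4,20],"yaw": 0,"grip": 0.45},{"dp": [0.2,0.4,40],"yaw": 0,"grip": 0.45},{"dp": [0.2,0.4,55],"yaw": 0,"grip": 0.45},{"dp": [0.2,0.4,62],"yaw": 0,"grip": 0.45},{"dp": [0.2,0.4,62],"yaw": 0,"grip": 0.45},{"dp": [0.2,0.4,62],"yaw": 0,"grip": 0.1},{"dp": [0.2,0.4,62],"yaw": 0,"grip": 0.1},{"dp": [0.2,0.4,62],"yaw": 0,"grip": 0.1},{"dp": [0.2,0.4,62],"yaw": 0,"grip": 0.1}], newtons=55)

```text
time_s: 26.42
tcp_pos: [0.4264, 0.0358, 0.0382]
eef_rot: [-180.0, -0.0, -62.0]
contact_force: [-2.0, -0.7, 7.2]
gripper_width: 0.0193
```

Run:
```python
from h import *
s=get_state();print(s['tcp_pos'],s['eef_rot'],s['gripper_width'],s['contact_force'])
go(.42,.04,.135,11.4)
```

```text
[0.42641782 0.03579195 0.03819792] [-1.79982954e+02 -2.52792860e-03 -6.19739369e+01] 0.019296628616604496 [-2.02290218 -0.74106188  7.21958721]
t 26.43 at [0.4264 0.0358 0.0382] rot [-179.98   -0.    -61.97] -> dp [ -6.7   3.7 -96.8] yaw -1.2806 dist 97
```

Request:
apply_moves(commands=[{"dp": [0,0,-3],"yaw": 0,"grip": 0.1},{"dp": [0,0,-8],"yaw": 0,"grip": 0.1},{"dp": [0,0,-15],"yaw": 0,"grip": 0.1},{"dp": [0,0,-15],"yaw": 0,"grip": 0.1}])

```text
time_s: 26.92
tcp_pos: [0.4268, 0.036, 0.0533]
eef_rot: [-179.9, 0.0, -62.0]
contact_force: [0.2, -0.3, -7.5]
gripper_width: 0.019
```

Run:
```python
from h import *
s=get_state();print(s['tcp_pos'],s['eef_rot'],s['gripper_width'],s['contact_force'],s['moment'])
I,K,T=cam("side"); save(I,"s7",(200,190,320,280),6)
I,K,T=cam("wrist"); save(I,"w12",(60,150,500,360),1.8)
```

```text
[0.42677734 0.03600786 0.05334229] [-1.79928799e+02  1.79950079e-03 -6.19790152e+01] 0.01899733676978153 [ 0.18160534 -0.29978286 -7.50245648] [ 0.08471689  0.02049907 -0.05531813]
```

View pics/s7.png

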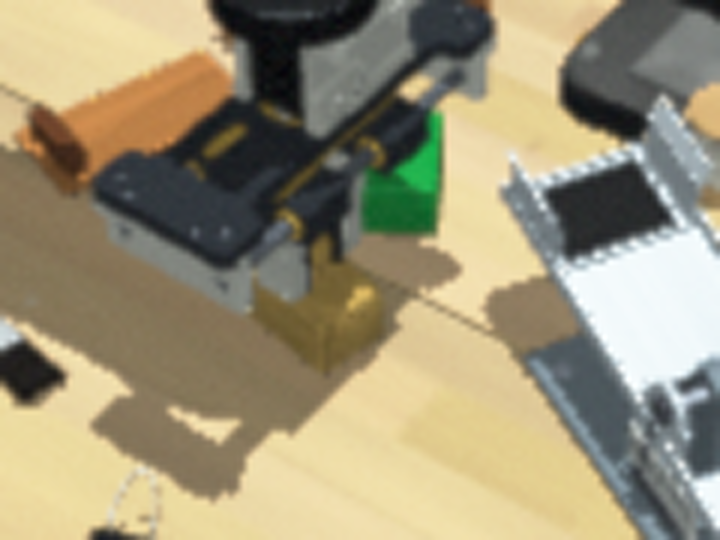

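View pics/w12.png

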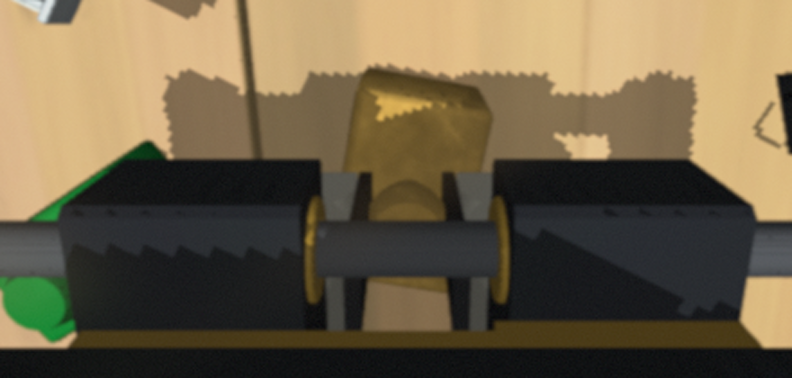

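Request:
apply_moves(commands=[{"dp": [0,0,-20],"yaw": -0.05,"grip": 0.1},{"dp": [0,0,-50],"yaw": -0.15,"grip": 0.1},{"dp": [0,0,-90],"yaw": -0.3,"grip": 0.1},{"dp": [0,0,-125],"yaw": -0.46,"grip": 0.1},{"dp": [0,0,-140],"yaw": -0.62,"grip": 0.1},{"dp": [0,0,-140],"yaw": -0.78,"grip": 0.1},{"dp": [0,0,-140],"yaw": -0.94,"grip": 0.1},{"dp": [0,0,-140],"yaw": -1.1,"grip": 0.1},{"dp": [0,0,-140],"yaw": -1.22,"grip": 0.1},{"dp": [0,0,-140],"yaw": -1.28,"grip": 0.1},{"dp": [0,0,-140],"yaw": -1.28,"grip": 0.1}])

```text
time_s: 28.4
tcp_pos: [0.4259, 0.0356, 0.1923]
eef_rot: [180.0, 0.1, 11.3]
contact_force: [-0.4, 0.7, -5.7]
gripper_width: 0.0191
```

Run:
```python
from h import *
s=get_state();print(s['tcp_pos'],s['eef_rot'],s['gripper_width'],s['contact_force'],s['moment'])
I,K,T=cam("wrist"); save(I,"w13",None,1.4);np.savez("w13.npz",I=I,K=K,T=T)
go(.565,-.001,.19,11.4)
```

```text
[0.42588675 0.03564636 0.19227193] [1.79999397e+02 5.90426713e-02 1.13187382e+01] 0.01911315580266799 [-0.43347699  0.73801903 -5.74884706] [-0.02261686  0.02617685 -0.01287557]
t 28.45 at [0.426  0.0357 0.1924] rot [-1.800e+02  5.000e-02  1.127e+01] -> dp [129.2  63.1   2.4] yaw -0.0023 dist 144
```

View pics/w13.png

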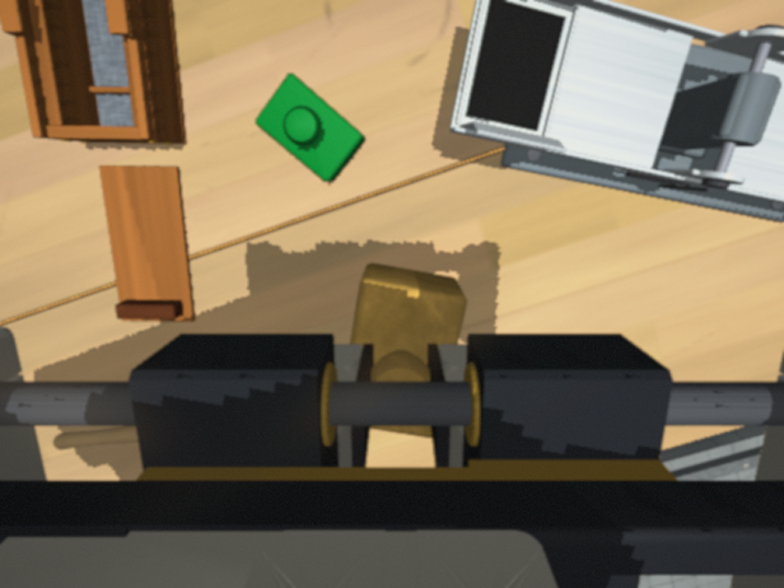

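Run:
```python
from h import *
d=np.load("w13.npz");I,K,T=d["I"],d["K"],d["T"]; save(I,"w13c",(240,180,345,275),7)
```

```text
(no output)
```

View pics/w13c.png

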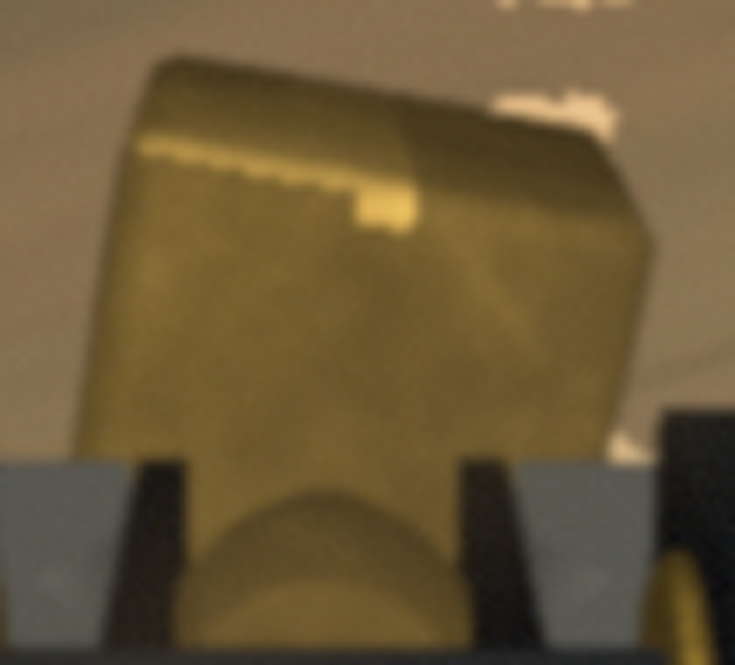

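Run:
```python
from h import *
d=np.load("w13.npz");I,K,T=d["I"],d["K"],d["T"]
f=lambda p,z:onz(K,T,np.array(p)/7+[240,180],z)[:,:2]
a=f([(135,145),(652,228),(130,165),(78,455),(652,245),(607,455)],.1883)
A=lambda u,v:np.degrees(np.arctan2(*(u-v)[::-1]))
print(a.round(4),"far edge",A(a[0],a[1])-90,"left",A(a[2],a[3]),"right",A(a[4],a[5]))
b=f([(165,62),(600,135)],.1543);print(b,A(b[0],b[1])-90)
# midline at body end vs TCP
print("far mid",(a[0]+a[1])/2,np.linalg.norm(a[0]-a[1]))
```

```text
[[0.4529 0.0545]
 [0.4542 0.0167]
 [0.4514 0.0546]
 [0.4287 0.0545]
 [0.4529 0.0164]
 [0.4365 0.0159]] far edge 1.9583752269777506 left 0.2708714936592506 right 1.7191770561160105
[[0.45224725 0.05450569]
 [0.45333459 0.01635023]] 1.6323619283327275
far mid [0.45353884 0.03561203] 0.037896721479414565
```

Run:
```python
from h import *
go(.5622,-.0005,.19,10.5)
```

```text
t 28.45 at [0.426  0.0357 0.1924] rot [-1.800e+02  5.000e-02  1.127e+01] -> dp [126.5  62.1   2.4] yaw 0.0134 dist 141
```

Request:
apply_moves(commands=[{"dp": [20,10,0],"yaw": 0.005,"grip": 0.1},{"dp": [55,27,0],"yaw": 0.013,"grip": 0.1},{"dp": [90,44,0],"yaw": 0.013,"grip": 0.1},{"dp": [115,56,0],"yaw": 0.013,"grip": 0.1},{"dp": [126.5,62,5],"yaw": 0.013,"grip": 0.1},{"dp": [126.5,62,20],"yaw": 0.013,"grip": 0.1},{"dp": [126.5,62,40],"yaw": 0.013,"grip": 0.1},{"dp": [126.5,62,52],"yaw": 0.013,"grip": 0.1},{"dp": [126.5,62,55],"yaw": 0.013,"grip": 0.1},{"dp": [126.5,62,55],"yaw": 0.013,"grip": 0.1}])

```text
time_s: 29.7
tcp_pos: [0.5626, 0.0001, 0.1381]
eef_rot: [180.0, -0.0, 10.6]
contact_force: [0.0, 0.4, -7.0]
gripper_width: 0.0191
```

Run:
```python
from h import *
s=get_state();print(s['tcp_pos'],s['eef_rot'],s['contact_force'])
I,K,T=cam("wrist"); save(I,"w14",(200,140,360,250),5);np.savez("w14.npz",I=I,K=K,T=T)
I,K,T=cam("side"); save(I,"s8",(260,200,400,320),5)
go(.5622,-.0005,.1095,10.5)
```

```text
[5.62637223e-01 8.01163741e-05 1.38055950e-01] [ 1.79993233e+02 -1.91246725e-02  1.06318639e+01] [ 0.04045885  0.40619428 -6.97158224]
t 29.8 at [5.631e-01 1.000e-04 1.385e-01] rot [-1.800e+02 -7.000e-02  1.063e+01] -> dp [-0.9  0.4 29. ] yaw 0.0022 dist 29
```

View pics/w14.png

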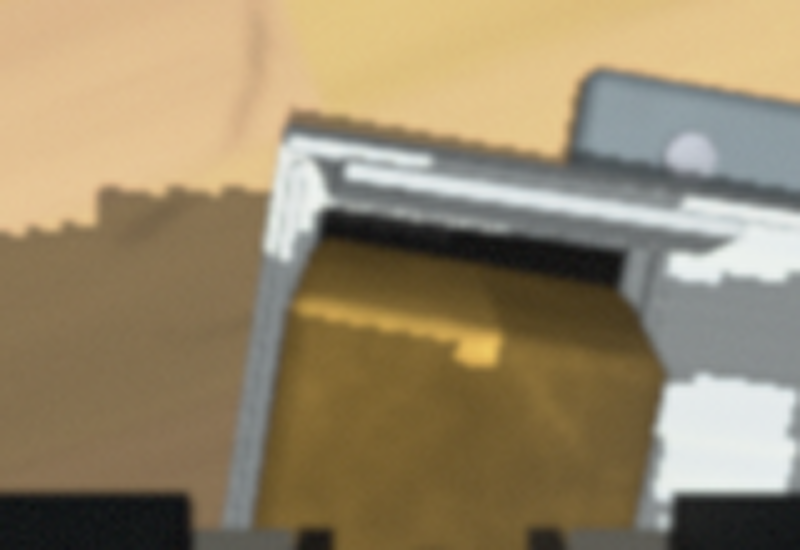

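View pics/s8.png

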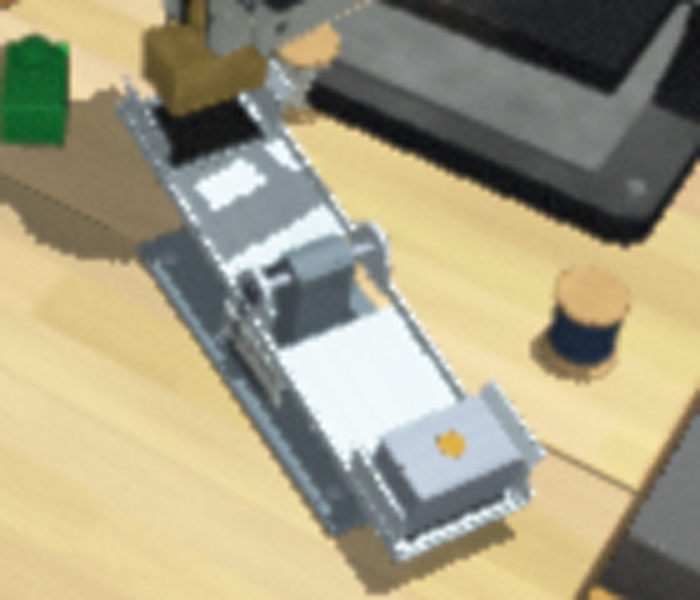

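Request:
apply_moves(commands=[{"dp": [-0.9,0.4,10],"yaw": 0,"grip": 0.1},{"dp": [-0.9,0.4,20],"yaw": 0,"grip": 0.1},{"dp": [-0.9,0.4,26],"yaw": 0,"grip": 0.1},{"dp": [-0.9,0.4,29],"yaw": 0,"grip": 0.1},{"dp": [-1,0.6,31],"yaw": 0,"grip": 0.1},{"dp": [-1,0.8,33],"yaw": 0,"grip": 0.1},{"dp": [-1,1.0,35],"yaw": 0,"grip": 0.1},{"dp": [-1,1.0,35],"yaw": 0,"grip": 0.1}])

```text
time_s: 30.8
tcp_pos: [0.5617, -0.0013, 0.1027]
eef_rot: [180.0, 0.0, 10.6]
contact_force: [-3.1, -1.3, -1.2]
gripper_width: 0.0191
```

Request:
apply_moves(commands=[{"dp": [0,0.2,2],"yaw": 0,"grip": 0.1},{"dp": [0,0.4,4],"yaw": 0,"grip": 0.1},{"dp": [0,0.5,6],"yaw": 0,"grip": 0.1},{"dp": [0,0.7,8],"yaw": 0,"grip": 0.1},{"dp": [0,0.9,10],"yaw": 0,"grip": 0.1},{"dp": [0,1.0,11.5],"yaw": 0,"grip": 0.1},{"dp": [0,1.0,12.5],"yaw": 0,"grip": 0.1},{"dp": [0,1.0,12.5],"yaw": 0,"grip": 0.1},{"dp": [0,1.0,12.5],"yaw": 0,"grip": 0.1}])

```text
time_s: 31.92
tcp_pos: [0.5621, -0.0022, 0.0903]
eef_rot: [180.0, -0.0, 10.6]
contact_force: [-3.9, -1.9, -1.1]
gripper_width: 0.0194
```

Run:
```python
from h import *
s=get_state();print(s['tcp_pos'],s['eef_rot'],s['contact_force'])
I,K,T=cam("side"); save(I,"s9",(260,200,400,320),5)
```

```text
[ 0.56206314 -0.00223667  0.09031476] [ 1.79998452e+02 -5.41476710e-03  1.06123233e+01] [-3.90480925 -1.9423899  -1.08862502]
```

View pics/s9.png

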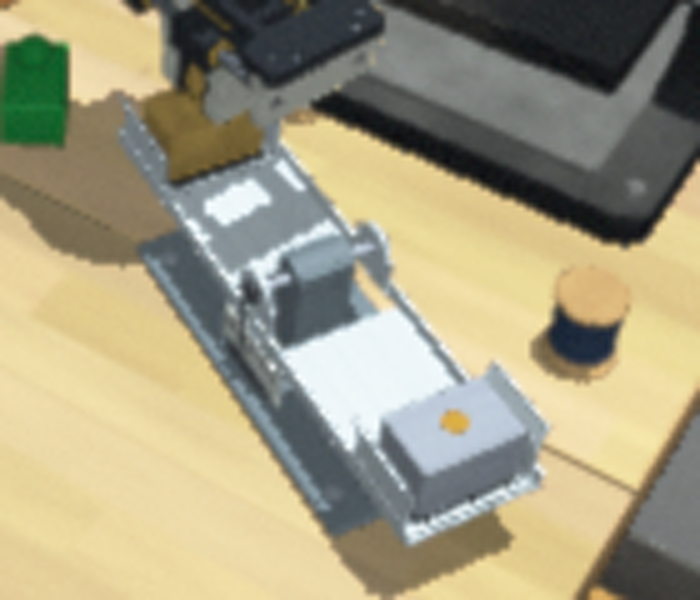

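Request:
apply_moves(commands=[{"dp": [-1,0,0],"yaw": 0,"grip": 0.1},{"dp": [-1,0,0.8],"yaw": 0,"grip": 0.1},{"dp": [-1,0,1.3],"yaw": 0,"grip": 0.1},{"dp": [-1,0,1.3],"yaw": 0,"grip": 0.1}])

```text
time_s: 32.48
tcp_pos: [0.5616, -0.0024, 0.0892]
eef_rot: [180.0, -0.1, 10.6]
contact_force: [0.6, -2.9, -0.2]
gripper_width: 0.0192
```

Request:
apply_moves(commands=[{"dp": [0,0,0],"yaw": 0,"grip": 0.1},{"dp": [0,0,0],"yaw": 0,"grip": 0.22},{"dp": [0,0,0],"yaw": 0,"grip": 0.25},{"dp": [0,0,0],"yaw": 0,"grip": 0.3},{"dp": [0,0,0],"yaw": 0,"grip": 0.38},{"dp": [0,0,0],"yaw": 0,"grip": 0.45},{"dp": [0,0,-15],"yaw": 0,"grip": 0.45},{"dp": [0,0,-45],"yaw": 0,"grip": 0.45},{"dp": [-20,10,-80],"yaw": 0.05,"grip": 0.45},{"dp": [-55,40,-110],"yaw": 0.12,"grip": 0.45},{"dp": [-90,80,-110],"yaw": 0.18,"grip": 0.45},{"dp": [-95,110,-110],"yaw": 0.18,"grip": 0.45}])

```text
time_s: 33.98
tcp_pos: [0.4865, -0.1293, 0.2012]
eef_rot: [-180.0, -0.2, 0.2]
contact_force: [1.5, -0.1, 0.2]
gripper_width: 0.0394
```

Request:
apply_moves(commands=[{"dp": [-8,10,0],"yaw": 0,"grip": 0.45},{"dp": [-8,10,0],"yaw": 0,"grip": 0.45},{"dp": [-8,10,0],"yaw": 0,"grip": 0.45},{"dp": [-8,10,0],"yaw": 0,"grip": 0.45},{"dp": [-8,10,0],"yaw": 0,"grip": 0.45},{"dp": [-8,10,0],"yaw": 0,"grip": 0.45},{"dp": [-8,10,0],"yaw": 0,"grip": 0.45},{"dp": [-8,10,0],"yaw": 0,"grip": 0.45},{"dp": [-8,10,0],"yaw": 0,"grip": 0.45},{"dp": [-8,10,0],"yaw": 0,"grip": 0.45}])

```text
time_s: 35.22
tcp_pos: [0.4799, -0.1381, 0.199]
eef_rot: [180.0, 0.0, 0.3]
contact_force: [0.4, -0.1, -0.7]
gripper_width: 0.0393
```

Run:
```python
from h import *
s=get_state();print(s['time_s'],s['tcp_pos'],s['eef_rot'],s['contact_force'])
I,K,T=cam("wrist"); save(I,"w15",None,1.4);np.savez("w15.npz",I=I,K=K,T=T)
I,K,T=cam("side"); save(I,"s10",(260,200,400,320),5);np.savez("s10.npz",I=I,K=K,T=T)
```

```text
35.225 [ 0.47993179 -0.13810878  0.1989595 ] [1.79999953e+02 1.42512990e-03 2.92196578e-01] [ 0.35589501 -0.11126357 -0.66076031]
```

View pics/w15.png

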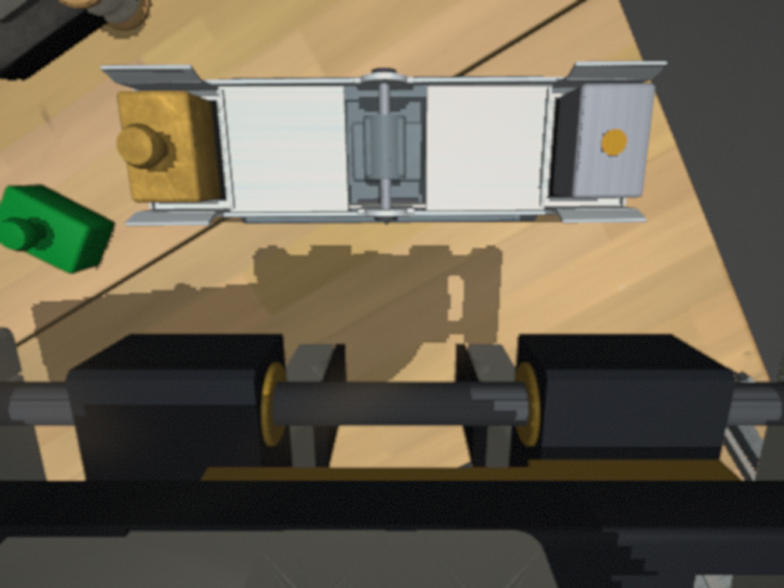

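View pics/s10.png

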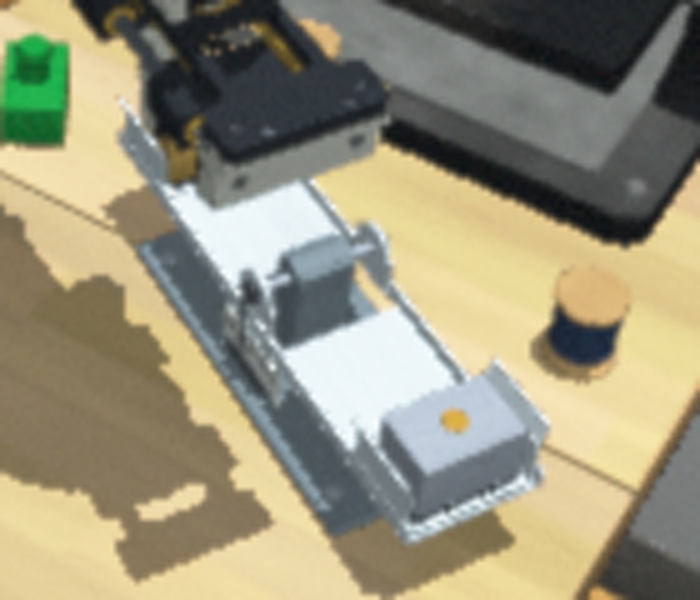

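Request:
apply_moves(commands=[{"dp": [-20,-40,-20],"yaw": 0,"grip": 0.45},{"dp": [-35,-100,-40],"yaw": 0,"grip": 0.45},{"dp": [-40,-160,-40],"yaw": 0,"grip": 0.45},{"dp": [-40,-220,-40],"yaw": 0,"grip": 0.45},{"dp": [-40,-280,-40],"yaw": 0,"grip": 0.45},{"dp": [-40,-340,-40],"yaw": 0,"grip": 0.45},{"dp": [-60,-400,-40],"yaw": 0,"grip": 0.45},{"dp": [-80,-450,-40],"yaw": 0,"grip": 0.45},{"dp": [-80,-480,-40],"yaw": 0,"grip": 0.45},{"dp": [-80,-480,-40],"yaw": 0,"grip": 0.45},{"dp": [-80,-480,-40],"yaw": 0,"grip": 0.45},{"dp": [-80,-480,-40],"yaw": 0,"grip": 0.45}])

```text
time_s: 36.83
tcp_pos: [0.3979, 0.3406, 0.2391]
eef_rot: [-180.0, -0.0, 0.2]
contact_force: [0.7, -0.5, -0.4]
gripper_width: 0.0395
```

Run:
```python
from h import *
s=get_state();print(s['time_s'],s['tcp_pos'],s['contact_force'])
I,K,T=cam("top"); save(I,"t3",(180,180,440,330),3); 
J,K2,T2=cam("side"); save(J,"s11",(260,200,400,320),5)
I0=cv2.imread("pics/side0.png"); T0=cv2.imread("pics/top0.png")
g=lambda a:cv2.cvtColor(a,cv2.COLOR_BGR2GRAY).astype(np.float32)
G0,G1=g(I0),cv2.cvtColor(J,cv2.COLOR_RGB2GRAY).astype(np.float32)
for n,(x,y,w,h) in dict(rlip=(338,296,16,14),rguard=(355,270,14,22),lguard=(282,218,10,16),lguard2=(306,208,12,16)).items():
    A=G0[y:y+h,x:x+w];B=G1[y:y+h,x:x+w]
    print(n,cv2.phaseCorrelate(A,B,cv2.createHanningWindow((w,h),cv2.CV_32F)))
```

```text
36.825 [0.39785522 0.34056428 0.23906415] [ 0.70969973 -0.53921073 -0.37960383]
rlip ((0.2167005305387084, 0.6668927120511228), 1.235334379474322)
rguard ((0.653793057640236, 0.39080490608207086), 0.6814011467827691)
lguard ((-1.0630703079585224, -0.2716387119399979), 0.7258619993925095)
lguard2 ((0.9488665247492944, 0.8811199941529484), 0.720815371721983)
```

View pics/s11.png

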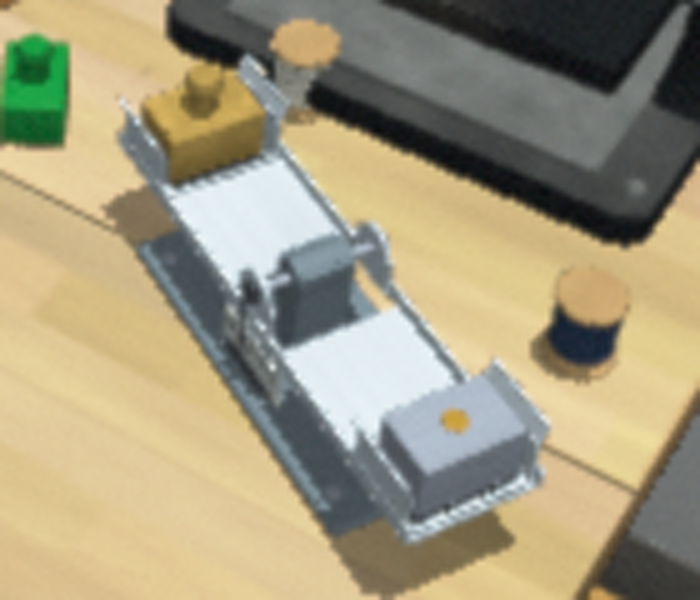

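View pics/t3.png

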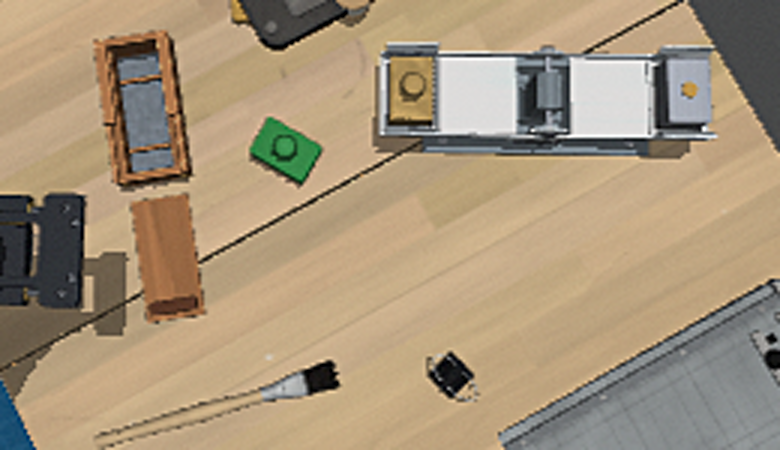

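Run:
```python
from h import *
J,K2,T2=cam("side"); cv2.imwrite("pics/side_now.png",J[:,:,::-1])
I0=cv2.imread("pics/side0.png");I1=cv2.imread("pics/side_now.png")
def pair(x0,y0,x1,y1,s): 
    return np.hstack([cv2.resize(i[y0:y1,x0:x1],None,fx=s,fy=s,interpolation=cv2.INTER_CUBIC) for i in(I0,I1)])
cv2.imwrite("pics/pr.png",pair(330,265,375,315,8));cv2.imwrite("pics/pl.png",pair(280,208,325,245,8))
pts=np.array([(341,308),(368,295.5),(350,302),(285,224),(283.5,220),(311,213),(300,256),(304,249)],np.float32)[:,None]
n,st,er=cv2.calcOpticalFlowPyrLK(I0,I1,pts,None,winSize=(7,7),maxLevel=0)
for a,b,e in zip(pts[:,0],n[:,0],er[:,0]):print(a,(b-a).round(2),e)
# expected pixel shift per 0.01 rad tilt (left up)
for n_,u in(("R",-.153),("L",.15)):
    P=np.array([.525,-.1287+u,.055]);Q=P+[0,0,u*.01];print(n_,proj(K2,T2,P),(proj(K2,T2,Q)-proj(K2,T2,P)).round(2))
```

```text
[341. 308.] [-0.02  0.12] 5.1568875
[368.  295.5] [ 0.03 -0.17] 3.4753401
[350. 302.] [-0.16 -0.36] 27.913477
[285. 224.] [ 0.4  -0.22] 19.365221
[283.5 220. ] [0.14 0.29] 3.6315901
[311. 213.] [-0.11 -0.08] 9.483631
[300. 256.] [-0.1   0.02] 1.6772959
[304. 249.] [0.04 0.12] 1.8280187
R [[340.50036734 306.67260332]] [[-0.06  0.37]]
L [[284.35710637 226.50713788]] [[ 0.01 -0.37]]
```

View pics/pr.png

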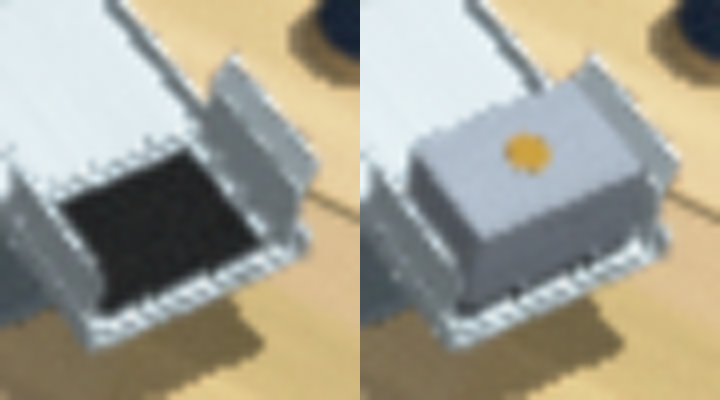

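View pics/pl.png

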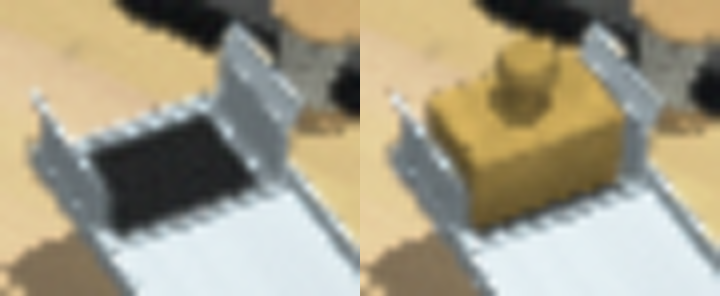

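Run:
```python
from h import *
d=np.load("w15.npz");I,K,T=d["I"],d["K"],d["T"]
h=cv2.cvtColor(I,cv2.COLOR_RGB2HSV);m=np.zeros(I.shape[:2],bool);s=(slice(85,120),slice(420,460));m[s]=h[s][...,1]>130
ys,xs=np.nonzero(m);print("steel",onz(K,T,(xs.mean(),ys.mean()),.089))
f=lambda p,z:onz(K,T,np.array(p)/1.4,z).round(4)
b=f([(118,93),(197,92),(208,202),(135,202)],.085);print("brass top",b,b.mean(0))
st=f([(577,84),(654,86),(640,195),(571,197)],.089);print("steel top",st,st.mean(0))
print("axle",f([(383,80),(387,210)],.075).mean(0))
print(get_state()['time_s'])
```

```text
steel [[ 0.56451934 -0.25485404  0.089     ]]
brass top [[ 0.5885  0.0157  0.085 ]
 [ 0.5892 -0.0273  0.085 ]
 [ 0.5305 -0.0274  0.085 ]
 [ 0.5303  0.0147  0.085 ]] [ 0.559625 -0.006075  0.085   ]
steel top [[ 0.5936 -0.2319  0.089 ]
 [ 0.5928 -0.2731  0.089 ]
 [ 0.536  -0.2735  0.089 ]
 [ 0.5347 -0.2346  0.089 ]] [ 0.564275 -0.253275  0.089   ]
axle [ 0.5616  -0.12915  0.075  ]
36.975
```

Run:
```python
from h import *
go(.485,-.003,.21,0.6)
```

```text
t 36.98 at [0.3978 0.3408 0.2392] rot [-1.7998e+02 -1.0000e-02  2.4000e-01] -> dp [ 85.8 344.1  29.2] yaw -0.0064 dist 356
```

Request:
apply_moves(commands=[{"dp": [20,40,10],"yaw": -0.006,"grip": 0.45},{"dp": [40,100,20],"yaw": -0.006,"grip": 0.45},{"dp": [60,160,29],"yaw": -0.006,"grip": 0.45},{"dp": [75,220,29],"yaw": -0.006,"grip": 0.45},{"dp": [86,280,29],"yaw": -0.006,"grip": 0.45},{"dp": [86,325,29],"yaw": -0.006,"grip": 0.45},{"dp": [86,344,29],"yaw": -0.006,"grip": 0.45},{"dp": [86,344,29],"yaw": -0.006,"grip": 0.45},{"dp": [86,344,29],"yaw": -0.006,"grip": 0.45}])

```text
time_s: 38.1
tcp_pos: [0.4853, -0.002, 0.2101]
eef_rot: [-180.0, -0.0, 0.6]
contact_force: [-0.1, -0.3, -0.1]
gripper_width: 0.0396
```

Run:
```python
from h import *
I,K,T=cam("wrist"); save(I,"w16",(210,50,370,200),4.5); np.savez("w16.npz",I=I,K=K,T=T)
print(get_state()['tcp_pos'])
```

```text
[ 0.48534477 -0.00163904  0.21009678]
```

View pics/w16.png

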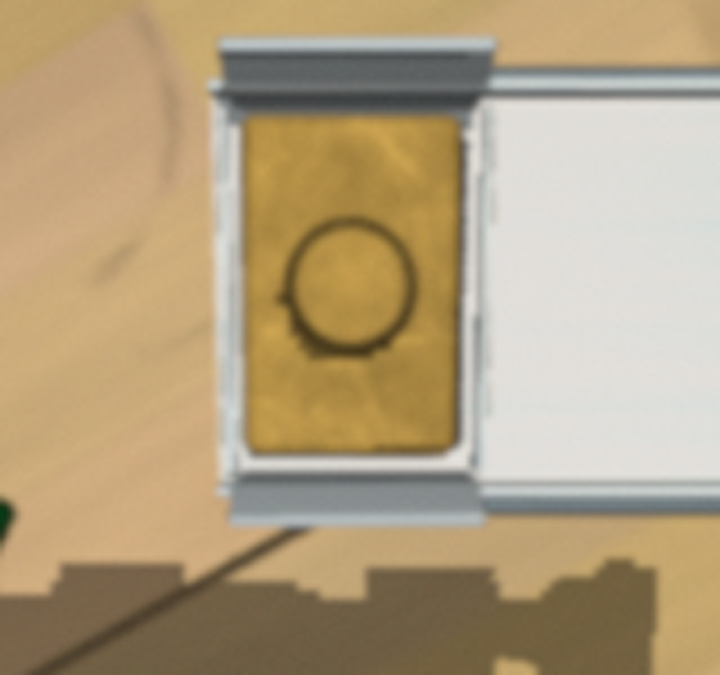

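The brass weight is centred: its body spans 245–461 between lips at about 238 and 468. The tray is level and the gripper is touching nothing, so I'm handing in.

```bash
python3 -c "
from plant import close_job
print(close_job())"
```

```text
the job is handed in; nothing more can be done
None
```

The job is handed in at about 38 s of the 72 s allowed. The lid is off and lying flat on the bench in front of the box. The steel weight is in the right bay and the brass weight is in the left bay, knob up.

- **Lid:** I lifted the front about 5 mm over the lip, slid it out about 140 mm and laid it down.
- **Steel weight:** I took it lengthwise from the box and set it on the bench. I then gripped it across its 40 mm, lowered it into the right bay and followed the tray down to its stop before letting go.
- **Brass weight:** I carried it by the knob, because gripping the body would have brought the gripper close to the raised bay. I pressed it down into the left bay until the tray was level and then let go.

**Last checks:**
- **Tray level:** Comparing the side view before and after, the tray ends moved by no more than about 0.3 px. That puts the tilt at roughly 0.005 rad or less.
- **Brass centring:** A close wrist view shows it centred between the lips. An earlier rough reading from pixels I picked by hand put it 3 mm off towards the axle. I did not rely on that reading, because the close view and the level tray both contradict it.
- **Steel centring:** It reads within about 1 mm along the tray and about 1.5 mm off towards the far guard plate.
- **Bystanders:** I did not touch the green look-alike, spool, wax or tape. I saw nothing displaced in the last views, but those did not cover every item.

**Disagreement with the description:** the brass weight's 60 mm side lay about 17° off world y, not along x as described. I went by the image.

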